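Put the control box back together: square-shaft knob and snap cover

ROBOT

A 6-joint arm with a two-finger parallel gripper is mounted at the origin on the work surface. World frame = base frame: x ahead of the robot, y to its left, z up, the work surface at z = 0. Lengths are in mm, angles in rad, forces in N, time in s.
With the tool pointing down it reaches from about 350 to 775 mm from the base axis. Payload 7.3 kg.
Tool frame: the origin (TCP) lies on the mounting face of the last link; the fingertips stand 178 mm ahead of it and the grasp point (between the pads) lies 159 mm ahead of it (bot.grip_point_offset is the distance from the TCP to the grasp point, in mm); x points along the fingers, y is the direction in which the jaws open and shut, and the axes are right-handed (so a half turn about x gives the same grasp; the last joint's range is limited). The gripper opens to 92 mm and grips with 3 to 60 N. Pads are 19 mm wide; open, the fingers measure 130 mm over their backs; the gripper's body (75 mm by 190 mm) begins 47 mm behind the grasp point.
Start: joints at [0.985, 0.342, 1.524, -0, 1.275, -0.146], TCP at [223.503, 475.052, 404.741] pointing down, gripper open.
Joint ranges: [-2.53, 2.53], [-0.77, 2.02], [0.04, 2.7], [-1, 4.14], [0.28, 2.66], [-3.11, 3.11]. Speed limits (rad/s): [2.57, 2.57, 3.14, 3.14, 3.14, 3.14].

INTERFACE

Orientations are given as [roll, pitch, yaw] about the fixed x, y, z axes, in that order (R = Rz(yaw) Ry(pitch) Rx(roll)).
In Python, from plant import bot gives the robot as it stands.
- The arm moves only by the tool arm_command, never from a script. Its argument "moves" is a list of rows, each a list of 5 numbers: the shift along the tool's x, y, z in cm, then the turn about the tool's x in degrees, then the opening, from 0 (shut) to 1 (fully open). A call has 1 to 10 rows; each row is the pose to reach, as a shift and turn from the pose measured when the call began, along the tool's axes at that moment; what a row does not reach only later rows make up. A row lasts 1/10 s, in which the tool goes at most 50 mm and 8.59 degrees, less where a joint would pass 70% of its speed; a pose out of reach is approached as far as the arm can. A call with a gripper value outside its range is refused whole. The fingers move at their own pace and stop on an object; the grip force is fixed at half the most. Time passes only in rows, so rows that repeat a pose let the fingers close. It gives the time, the measured TCP pose, the force and the opening at its end, in the units of the state.
- bot.get_obs(): the state, without advancing time (a new reading comes with each control period).
- bot.capture(name): name is "side" or "top" or "wrist"; returns a dict with "frame" (480x640x3 uint8, blue, green, red), "K" (3x3 intrinsics, pixels), "origin" and "orientation" of the camera in the world; the wrist camera has in their place "T_tool_cam" (4x4, takes a point from camera to tool coordinates, whose origin is the TCP and whose axes are the tool frame's). Camera axes: x right, y down, z forward; pixel columns grow to the right and rows downward; lengths in mm; the calibration is good to about 2 mm. A picture is of the moment at which its call begins: read the wrist's pose just before it. There is no depth.
- bot.close_job(): hands the job in, once; it reports no verdict.
The state is a dict: "time": time; "joint_positions": joint angles; "dq": joint speeds; "tau": joint torques, N m; "tool_pos": TCP position; "tcp_rot": TCP orientation; "contact_force": force on the tool from outside, world axes, zero at the start; "moment": the same for the moment, N m; "grip_width": finger opening in mm.
Only numpy, scipy, OpenCV 4.12 (cv2) and the standard library are available. Lean on these libraries where they do the work, as an engineer would, in place of code of your own. Each camera call takes 0.05 s, during which the arm holds its last target.

TASK

Put the small control box back in working order: push the loose T-bar knob squarely onto the square spindle of the sloping panel until it sits fully home, and press the open terminal cover down until its catch snaps and holds it shut. The cover stands open towards the spindle, so mind which you do first, and leave the bottle, the carton, the meter and the wrench where they are.

Things in the scene. Friction and masses are not known exactly. Their poses are not given: they have to be found in the camera images.
- console: Fixed grey wedge-shaped control box, 130 mm deep (x, to its back), 250 mm wide (y), 35 mm high in front, 104 at the back; origin: centre of the underside. The panel slopes up 28 deg to the back, its centre 69.6 mm over the origin; n = out of the panel. Spindle on the +y half, cover in the middle. Two stub posts, 12 mm wide, 18 high: 52 mm below and 55 above the spindle, 22 mm more to +y.
- spindle_seat (a point): Foot of the steel spindle, on the face of a round metal boss (38 mm wide, 4 mm over the panel) on which the knob's underside must rest. z runs along the spindle, out of the panel; x, y are square to its flats and turn with it. The spindle is 12 mm square, 16 mm long from here, the last 3 mm tapering to 8 mm square. It starts at any angle and turns stiffly (0.04 Nm).
- knob: Loose knob, aluminium with a black T-bar, about 60 g, standing on the table bore down. Round body 48 mm across, 24 mm high; on top a grip bar 44 mm long (x), 12 wide (y), 30 high: 54 mm in all. Origin: centre of the underside, where the bore opens; z up through the bar. Bore 13.5 mm square, 18 deep, flats square to x and y: it fits in four ways, a quarter turn apart.
- cover (a joint): Angle of the hinged black terminal cover, rad: 0 shut flat, growing as it opens; starts at 1.5 to 1.9, standing up or tipped a little towards the spindle. A weak spring and friction (under 0.12 Nm) keep it open; in the last 0.17 rad its lip must be pushed past a sprung catch (about 5 N at the lip), which then holds it within about 0.02 of 0.
- cover_hinge (a point): Middle of the cover's hinge line, 10 mm above the panel; fixed to the box, it does not turn with the cover. x = along the hinge, up the slope; y = the box's y, towards the spindle (56 mm away); z = n, out of the panel. Shut, the cover lies from here towards -y.
- cover_edge (a point): Middle of the cover's free edge, on its outer face (the top when shut). The cover: 80 mm along the hinge, 70 mm from hinge to edge, 4 mm thick, mid-plane through the hinge line; x along the hinge, y back to the hinge, z out of the outer face. A lip ends 5 mm past the edge; then the grey catch housing (60 mm along x, 14 wide), its top 22 mm over the panel, 10 mm above the shut cover.
- bottle: White round bottle, 54 mm across and 130 mm high, standing; origin at the centre of its underside. Leave alone.
- carton: Closed cardboard carton 80 x 55 x 35 mm (x, y, z), lying flat; origin at the centre of its underside. Leave alone.
- meter: Grey hand-held meter 150 x 75 x 34 mm (x, y, z; 40 mm at its dial), lying to the right of the box; origin at the centre of its underside. Leave alone.
- wrench: Steel wrench 160 mm long, lying flat along its x to the left of the box. Leave alone.
There are look-alikes about, which are no part of the job. What is shaped like the knob but blue or red is not meant.

How it is judged:
By the outcome, as a careful person would: the job done as asked, in the order asked, and still so for the second after the job is handed in, with the robot touching nothing.
It also fails if it takes over 51 s, if anything falls off the work surface, if the arm or the gripper's body presses on something with over 40 N, if the wrist force passes 120 N, or if a joint passes its speed limit or range.

## Working session

There is one attempt and no reset: what is moved stays moved. The work goes in short steps, Python scripts to look and compute and a tool call to move; the robot and the scene stay as the last step left them, time stands still between calls to the robot, and variables do not carry over. Pictures are saved under pics/ and viewed, and the job is handed in when it is done.

Besides the shell and the picture viewer there is one more tool, called after "Call:" as a command line: name --pt "numbers of a row" for each row, then --argument value for the rest. arm_command: Moves the arm, as the interface text tells. Its arguments: {"type":"object","properties":{"moves":{"type":"array"}},"required":["moves"]}

```bash
ls; mkdir -p pics
python3 - <<'E'
from plant import bot
import cv2,json
print(bot.get_obs())
for n in ["side","top","wrist"]:
    c=bot.capture(n); cv2.imwrite(f"pics/{n}0.png",c["frame"])
    print(n,{k:(v.tolist() if hasattr(v,'tolist') else v) for k,v in c.items() if k!="frame"})
E
```

```text
pics
{'time': 0.0, 'joint_positions': array([ 9.84998269e-01,  3.42696664e-01,  1.52505848e+00,  1.11256474e-05,
        1.27542221e+00, -1.46033234e-01]), 'dq': array([ 0.00182062, -0.00080557,  0.00099642,  0.0009595 ,  0.00025288,
        0.00087576]), 'tau': array([-7.75753870e-04, -4.31237733e+01, -2.44214952e+01,  7.16699171e-02,
        5.59849106e-02, -1.13953890e-04]), 'tool_pos': array([223.41406326, 474.91917807, 404.04381416]), 'tcp_rot': array([-1.72354286,  1.5692116 , -2.16331093]), 'contact_force': array([ 0.40564989, -0.71179649, -0.17847874]), 'moment': array([ 0.01310023, -0.02367051,  0.00961753]), 'grip_width': 91.96276859453297}
side {'K': [[466.2941172097352, 0.0, 315.60180004241556], [0.0, 466.2941172097352, 245.7132277306119], [0.0, 0.0, 1.0]], 'origin': [184.21981926322698, -610.3114597052089, 918.41756091076], 'orientation': [-2.4462011987202708, -0.014086123497252467, -0.5341034604161612]}
top {'K': [[464.77210290649, 0.0, 330.599814348769], [0.0, 464.77210290649, 228.56338158593525], [0.0, 0.0, 1.0]], 'origin': [451.49871230869064, -23.729060974997953, 1028.2039513578954], 'orientation': [-3.02280480958472, 0.018540137021241243, -1.5493450977127783]}
wrist {'K': [[372.84300085714295, 0.0, 316.68260170578236], [0.0, 372.84300085714295, 234.60036837690157], [0.0, 0.0, 1.0]], 'T_tool_cam': [[-0.0011004239894016605, -0.2965170965727985, 0.9550269108810906, 19.81756265863194], [0.9999993223008212, -0.000689286960167625, 0.0009382331171005435, 0.26599760418766216], [0.00038008543648830454, 0.9550272961143685, 0.29651765413131276, -80.4240711449857], [0.0, 0.0, 0.0, 1.0]]}
```

View pics/side0.png

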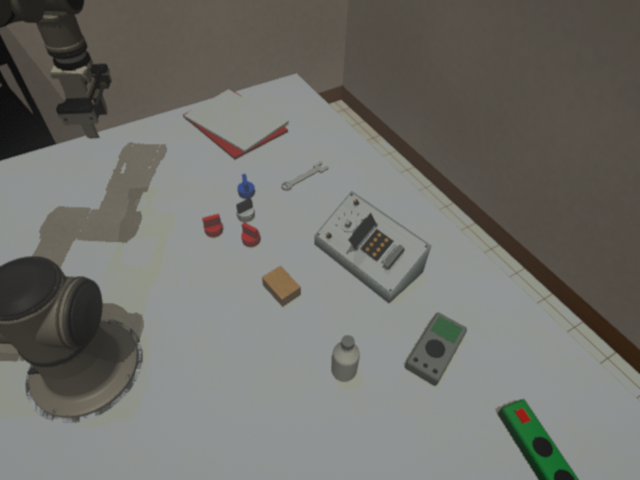

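View pics/top0.png

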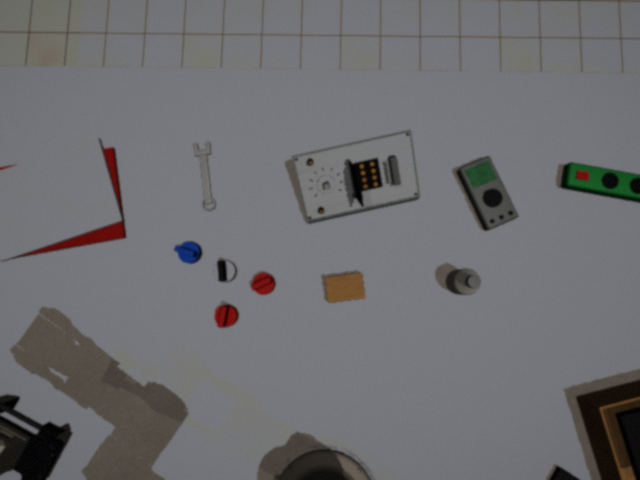

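View pics/wrist0.png

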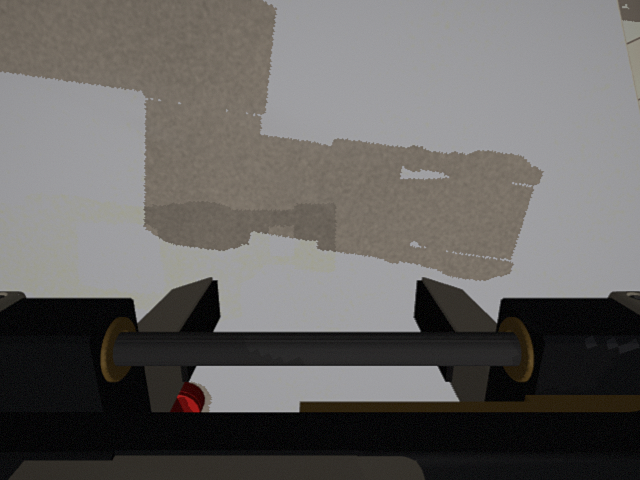

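Candidates for the knob in the top image: the black-bar/aluminium one at (227,270), blue at (188,252), red at (263,284), red at (227,316). The description picks (227,270). I'll check it in close crops.

```bash
cat > h.py <<'E'
from plant import bot
import cv2,numpy as np
from scipy.spatial.transform import Rotation as R
def rpy(a): return R.from_euler('xyz',a).as_matrix()
def cam(name,tag=None):
    o=bot.get_obs(); c=bot.capture(name)
    if name=="wrist":
        T=np.eye(4);T[:3,:3]=rpy(o["tcp_rot"]);T[:3,3]=o["tool_pos"]; T=T@c["T_tool_cam"]
        Rm,t=T[:3,:3],T[:3,3]
    else: Rm,t=rpy(c["orientation"]),np.array(c["origin"])
    if tag:
        cv2.imwrite(f"pics/{tag}.png",c["frame"]); np.savez(f"pics/{tag}.npz",K=c["K"],R=Rm,t=t)
    return c["frame"]
class C:
    def __init__(s,tag):
        d=np.load(f"pics/{tag}.npz"); s.K,s.R,s.t=d["K"],d["R"],d["t"]
    def ray(s,p): return s.R@np.linalg.inv(s.K)@np.array([p[0],p[1],1.])
    def atz(s,p,z): d=s.ray(p); return s.t+d*(z-s.t[2])/d[2]
    def proj(s,P):
        q=(np.atleast_2d(P)-s.t)@s.R; q=q@s.K.T; return q[:,:2]/q[:,2:]
def tri(obs):
    A=np.zeros((3,3));b=np.zeros(3)
    for c,p in obs:
        d=c.ray(p);d/=np.linalg.norm(d);M=np.eye(3)-np.outer(d,d);A+=M;b+=M@c.t
    return np.linalg.solve(A,b)
def crop(tag,x0,y0,w,h,s,out):
    im=cv2.imread(f"pics/{tag}.png")[y0:y0+h,x0:x0+w]
    im=cv2.resize(im,None,fx=s,fy=s,interpolation=cv2.INTER_CUBIC)
    for i in range(0,w,10):
        cv2.line(im,(i*s,0),(i*s,6 if (x0+i)%50 else 14),(0,255,0),1)
    for i in range(0,h,10):
        cv2.line(im,(0,i*s),(6 if (y0+i)%50 else 14,i*s),(0,255,0),1)
    cv2.imwrite(f"pics/{out}.png",im)
E
python3 - <<'E'
from h import *
cam("top","t1");cam("side","s1")
crop("t1",280,120,150,110,5,"t1a");crop("t1",170,230,110,100,5,"t1b");crop("s1",305,185,135,120,5,"s1a");crop("s1",190,160,90,100,6,"s1b")
o=bot.get_obs();print(rpy(o["tcp_rot"]).round(3))
E
```

```text
[[-0.     0.426  0.905]
 [-0.001  0.905 -0.426]
 [-1.    -0.001 -0.   ]]
```

View pics/t1a.png

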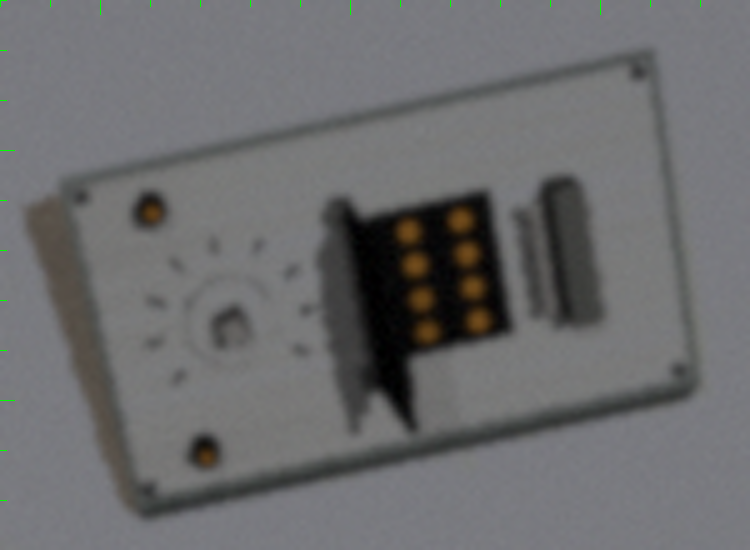

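View pics/t1b.png

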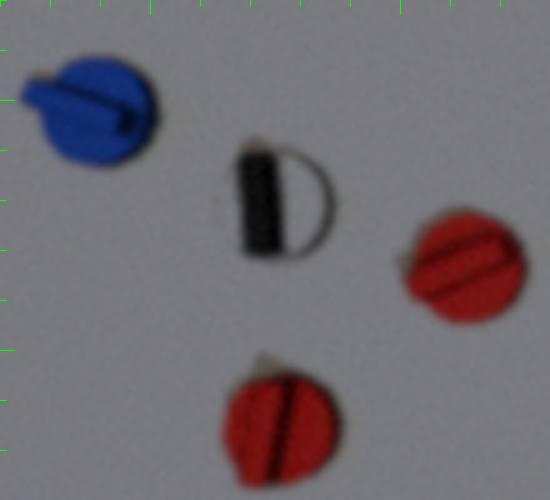

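View pics/s1a.png

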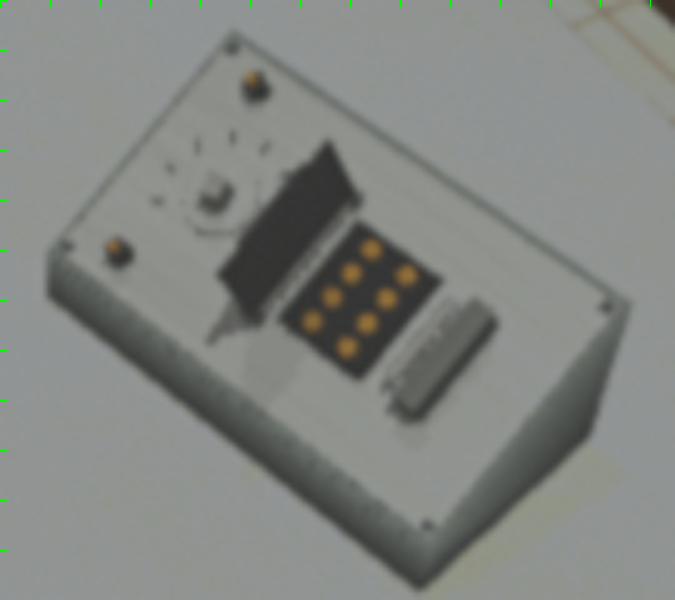

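View pics/s1b.png

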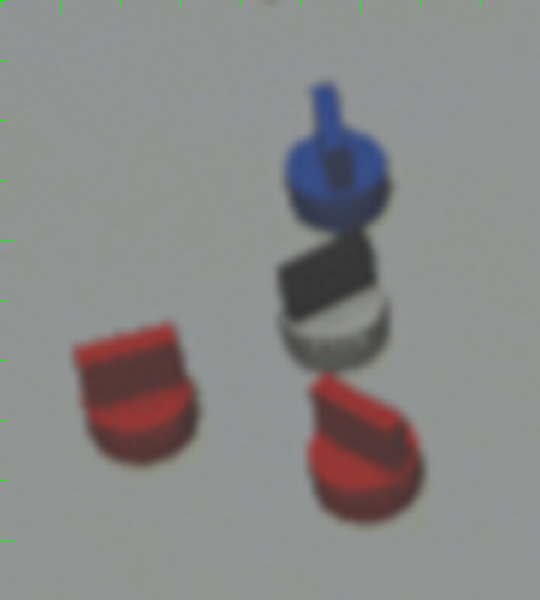

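Crops confirm it: the knob at top (227,270) has a black bar on an aluminium body; the others are plainly blue or red. Fitting the console and knob.

```bash
cat > fit.py <<'E'
from h import *
from scipy.optimize import least_squares
t,s=C("t1"),C("s1")
# console local pts: x depth to back, y width
P=np.array([[65,125,104],[65,-125,104],[-65,-125,35],[-65,125,35]],float)
def tf(p,P):
    return P@R.from_euler('z',p[2]).as_matrix().T+np.array([p[0],p[1],0])
pt=np.array([[293,156.6],[410.4,130.4],[418.6,197.6],[308,221.6]])
ps=np.array([[352,191.4],[431,245.4],[np.nan,0],[315,235.4]])
ok=[0,1,3]
def f(p):
    W=tf(p,P); return np.r_[(t.proj(W)-pt).ravel(),(s.proj(W)-ps)[ok].ravel()]
r=least_squares(f,[600,-30,-.2]);print(r.x,r.fun.round(1))
def g(p):
    W=tf(p,P); return (t.proj(W)-pt).ravel()
def g2(p):
    W=tf(p,P); return (s.proj(W)-ps)[ok].ravel()
for q in (g,g2):
    a=least_squares(q,r.x);print(a.x,a.fun.round(1))
# spindle tip, knob
A=lambda p:np.array([280+p[0]/5,120+p[1]/5]); B=lambda p:np.array([170+p[0]/5,230+p[1]/5])
Cs=lambda p:np.array([305+p[0]/5,185+p[1]/5]); D=lambda p:np.array([190+p[0]/6,160+p[1]/6])
print("spindle",tri([(t,A((233,325))),(s,Cs((215,193)))]))
for n,p in (("barTL",(239,153)),("barBL",(247,256))): print(n,t.atz(B(p),54))
print("side bar top",s.atz(D((280,270)),54),s.atz(D((358,230)),54))
E
python3 fit.py
```

```text
[ 6.75649650e+02 -5.82134547e+01  2.34778216e-01] [-1.3 -0.9  0.7 -0.4  1.5 -0.3 -0.9  0.2 -0.7 -0.3  0.3  1.  -1.   0.3]
[ 6.74907298e+02 -5.82301119e+01  2.35893825e-01] [-1.3 -0.4  0.6 -0.1  1.6 -0.1 -0.8  0.6]
[ 6.77437231e+02 -5.76738873e+01  2.36097855e-01] [-0.3 -0.7  0.8  0.5 -0.6 -0.1]
spindle [654.99590275   6.64101712  80.33459408]
barTL [494.95650451 232.64759155  54.        ]
barBL [452.00594066 227.11736836  54.        ]
side bar top [454.39947216 225.10911812  54.        ] [494.21669303 230.69633598  54.        ]
```

```bash
cat >> h.py <<'E'
def to(p,ydir=None):
    """tool-frame shift cm (and turn deg about tool x) to TCP position p with jaw axis angle ydir (world deg)"""
    o=bot.get_obs();M=rpy(o["tcp_rot"]);d=M.T@(np.array(p)-o["tool_pos"])/10
    a=np.degrees(np.arctan2(M[1,1],M[0,1]))
    turn=None if ydir is None else ((a-ydir+90)%180-90)
    print("t",round(o["time"],2),"pos",o["tool_pos"].round(1),"jaw",round(a,2),"w",round(o["grip_width"],1),"F",o["contact_force"].round(1),"tilt",np.round(M[:,0],4),"-> shift cm",d.round(2),"turn",turn)
if __name__=="__main__":
    import sys
    v=[float(x) for x in sys.argv[1:]]
    to(v[:3],v[3] if len(v)>3 else None)
E
python3 h.py 670 -10 390 103.5
```

```text
t 0.25 pos [223.5 475.  404.4] jaw 64.8 w 92.0 F [ 0.3 -0.4 -0.2] tilt [-3.e-04 -5.e-04 -1.e+00] -> shift cm [  1.45 -24.87  61.05] turn -38.69871798260856
```

Call:
arm_command --pt "1.4 -24.9 61 -38.7 1" --pt "1.4 -24.9 61 -38.7 1" --pt "1.4 -24.9 61 -38.7 1" --pt "1.4 -24.9 61 -38.7 1" --pt "1.4 -24.9 61 -38.7 1" --pt "1.4 -24.9 61 -38.7 1" --pt "1.4 -24.9 61 -38.7 1" --pt "1.4 -24.9 61 -38.7 1" --pt "1.4 -24.9 61 -38.7 1" --pt "1.4 -24.9 61 -38.7 1"

```text
time: 1.25
tool_pos: [542.8, 127.8, 394.6]
tcp_rot: [-2.514, 1.57, -2.279]
contact_force: [0.6, 0.5, -0.0]
grip_width: 92.0
```

```bash
python3 h.py 670 -10 390 103.5
```

```text
t 1.25 pos [542.8 127.8 394.6] jaw 103.49 w 92.0 F [ 0.6  0.5 -0. ] tilt [-4.e-04 -4.e-04 -1.e+00] -> shift cm [  0.46 -16.37   9.15] turn -0.008896468471448316
```

Call:
arm_command --pt "0.4 -16.4 9.1 0 0" --pt "0.4 -16.4 9.1 0 0" --pt "0.4 -16.4 9.1 0 0" --pt "0.4 -16.4 9.1 0 0" --pt "0.4 -16.4 9.1 0 0" --pt "0.4 -16.4 9.1 0 0"

```text
time: 1.85
tool_pos: [669.7, -11.2, 389.5]
tcp_rot: [2.82, 1.569, 3.054]
contact_force: [-0.5, 0.8, 0.4]
grip_width: 48.0
```

```bash
python3 -c "
from h import *
cam('wrist','w1'); o=bot.get_obs(); print(o['tool_pos'],o['grip_width'])"
```

```text
[669.27130485 -10.18537555 390.01798255] 44.313594272783455
```

View pics/w1.png

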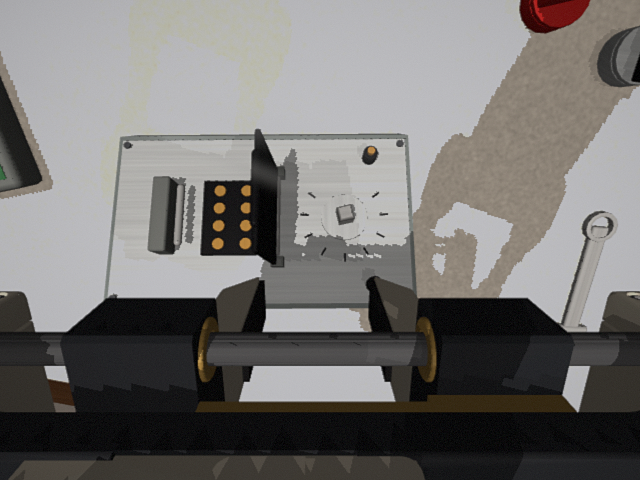

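```bash
python3 -c "
from h import *
crop('w1',240,120,180,140,4,'w1a');crop('w1',100,125,160,180,4,'w1b')"
```

```text
(no output)
```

View pics/w1a.png

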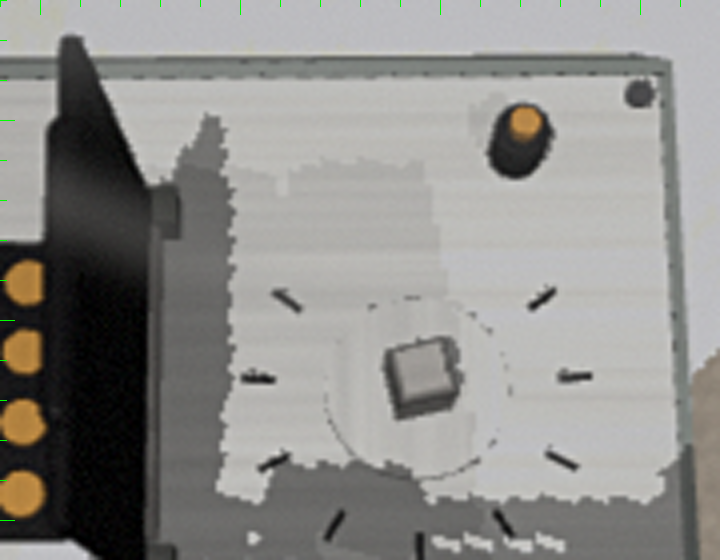

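View pics/w1b.png

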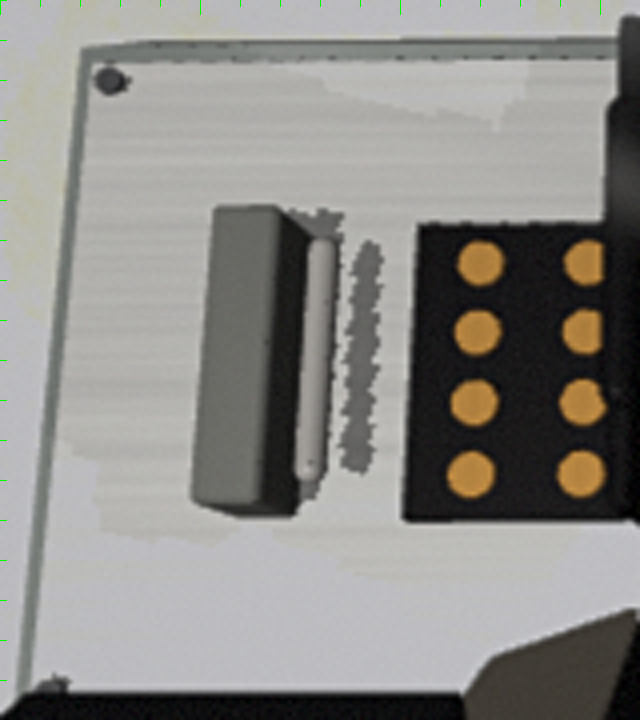

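```bash
cat > fit2.py <<'E'
from fit import *
w=C("w1")
pw=np.array([[121.5,139.5],[406.5,138.7]])
Pw=P[[2,3]]
def f2(p):
    return np.r_[f(p)*1.0,(w.proj(tf(p,Pw))-pw).ravel()*2]
print("pred w",w.proj(tf(r.x,P)).round(1))
a=least_squares(lambda p:(w.proj(tf(p,Pw))-pw).ravel(),r.x);print("w only",a.x,a.fun.round(1))
b=least_squares(f2,r.x);print("joint",b.x)
c28,s28=np.cos(np.radians(28)),np.sin(np.radians(28))
def frame(p):
    Rb=R.from_euler('z',p[2]).as_matrix()
    ex=Rb@[c28,0,s28];ey=Rb@[0,1.,0];n=Rb@[-s28,0,c28]
    O=np.array([p[0],p[1],69.6]); return O,np.array([ex,ey,n])
def onplane(cm,px,p,h):
    O,E=frame(p);d=cm.ray(px);k=((O+h*E[2]-cm.t)@E[2])/(d@E[2]);W=cm.t+k*d
    return W,(E@(W-O))
if __name__=="__main__":
    for p in (a.x,b.x):
        print("pose",p)
        for nm,px,h in (("boss",(344.5,217),4),("tip",(345.25,212.75),20),("postlow",(371.2,150.2),18),("catchTL",(100+217/4,125+206/4),22),("catchBL",(100+193/4,125+500/4),22),("catchTR",(100+275/4,125+208/4),22),("catchBR",(100+258/4,125+503/4),22)):
            print(nm,*[v.round(1) for v in onplane(w,px,p,h)])
E
python3 fit2.py
```

```text
[ 6.75649650e+02 -5.82134547e+01  2.34778216e-01] [-1.3 -0.9  0.7 -0.4  1.5 -0.3 -0.9  0.2 -0.7 -0.3  0.3  1.  -1.   0.3]
[ 6.74907298e+02 -5.82301119e+01  2.35893825e-01] [-1.3 -0.4  0.6 -0.1  1.6 -0.1 -0.8  0.6]
[ 6.77437231e+02 -5.76738873e+01  2.36097855e-01] [-0.3 -0.7  0.8  0.5 -0.6 -0.1]
spindle [654.99590275   6.64101712  80.33459408]
barTL [494.95650451 232.64759155  54.        ]
barBL [452.00594066 227.11736836  54.        ]
side bar top [454.39947216 225.10911812  54.        ] [494.21669303 230.69633598  54.        ]
pred w [[414.4 304.4]
 [ 98.6 304.9]
 [117.  131.9]
 [405.7 131.5]]
w only [ 6.81272355e+02 -5.47168281e+01  2.36459714e-01] [-1.   0.2  1.   0.1]
joint [ 6.80744499e+02 -5.50337902e+01  2.36036608e-01]
pose [ 6.81272355e+02 -5.47168281e+01  2.36459714e-01]
boss [660.9  10.9  71.8] [-2.8 68.6  4. ]
tip [654.1   8.7  86.1] [-2.4 68.  20. ]
postlow [604.5  19.6  59.5] [-55.3  90.2  18. ]
catchTL [ 663.2 -144.3   74. ] [-31.9 -82.9  22. ]
catchBL [ 713.7 -132.1  101.6] [ 26.8 -82.8  22. ]
catchTR [ 660.9 -133.    74.2] [-31.5 -71.3  22. ]
catchBR [ 711.3 -119.9  101.9] [ 27.5 -70.4  22. ]
pose [ 6.80744499e+02 -5.50337902e+01  2.36036608e-01]
boss [660.9  10.9  72.1] [-2.3 68.8  4. ]
tip [654.1   8.7  86.4] [-1.8 68.2 20. ]
postlow [604.5  19.5  59.8] [-54.7  90.3  18. ]
catchTL [ 663.1 -144.2   74.3] [-31.3 -82.6  22. ]
catchBL [ 713.5 -132.   101.9] [ 27.4 -82.5  22. ]
catchTR [ 660.8 -132.9   74.5] [-30.8 -71.1  22. ]
catchBR [ 711.2 -119.8  102.2] [ 28.  -70.1  22. ]
```

```bash
cat > loc.py <<'E'
import numpy as np,sys
from scipy.spatial.transform import Rotation as R
p=[681.27,-54.7,.2365]
c28,s28=np.cos(np.radians(28)),np.sin(np.radians(28))
Rb=R.from_euler('z',p[2]).as_matrix()
E=np.array([Rb@[c28,0,s28],Rb@[0,1.,0],Rb@[-s28,0,c28]]);O=np.array([p[0],p[1],69.6])
def W(v): return O+np.array(v)@E
def L(w): return E@(np.array(w)-O)
H=np.array([-2.5,12.6,10.])   # hinge
def corner(y,n): return W(H+[0,y+19,n+4.5])+[0,0,178]
E
python3 - <<'E'
from h import *; from loc import *
for c in ((15,75),(15,40),(-20,40),(-40,30),(-55,16),(-58,6),(-58,2),(-58,0)):
    print(c);to(corner(*c),103.5)
E
```

```text
(15, 75)
t 1.9 pos [669.3 -10.2 390. ] jaw 103.48 w 44.3 F [-1.3  0.6  0.2] tilt [-1.7e-03  2.0e-04 -1.0e+00] -> shift cm [ 6.46  0.04 -4.29] turn -0.02253927769383779
(15, 40)
t 1.9 pos [669.3 -10.2 390. ] jaw 103.48 w 44.3 F [-1.3  0.6  0.2] tilt [-1.7e-03  2.0e-04 -1.0e+00] -> shift cm [ 9.55  0.04 -2.64] turn -0.02253927769383779
(-20, 40)
t 1.9 pos [669.3 -10.2 390. ] jaw 103.48 w 44.3 F [-1.3  0.6  0.2] tilt [-1.7e-03  2.0e-04 -1.0e+00] -> shift cm [ 9.55 -3.46 -2.64] turn -0.02253927769383779
(-40, 30)
t 1.9 pos [669.3 -10.2 390. ] jaw 103.48 w 44.3 F [-1.3  0.6  0.2] tilt [-1.7e-03  2.0e-04 -1.0e+00] -> shift cm [10.43 -5.46 -2.16] turn -0.02253927769383779
(-55, 16)
t 1.9 pos [669.3 -10.2 390. ] jaw 103.48 w 44.3 F [-1.3  0.6  0.2] tilt [-1.7e-03  2.0e-04 -1.0e+00] -> shift cm [11.66 -6.96 -1.5 ] turn -0.02253927769383779
(-58, 6)
t 1.9 pos [669.3 -10.2 390. ] jaw 103.48 w 44.3 F [-1.3  0.6  0.2] tilt [-1.7e-03  2.0e-04 -1.0e+00] -> shift cm [12.55 -7.26 -1.03] turn -0.02253927769383779
(-58, 2)
t 1.9 pos [669.3 -10.2 390. ] jaw 103.48 w 44.3 F [-1.3  0.6  0.2] tilt [-1.7e-03  2.0e-04 -1.0e+00] -> shift cm [12.9  -7.26 -0.84] turn -0.02253927769383779
(-58, 0)
t 1.9 pos [669.3 -10.2 390. ] jaw 103.48 w 44.3 F [-1.3  0.6  0.2] tilt [-1.7e-03  2.0e-04 -1.0e+00] -> shift cm [13.08 -7.26 -0.75] turn -0.02253927769383779
```

Call:
arm_command --pt "0 0 -4.3 0 0" --pt "0 0.5 -4.3 0 0" --pt "0 0.5 -4.3 0 0" --pt "3 0.5 -4.3 0 0" --pt "6.5 0.5 -4.3 0 0" --pt "8 0.5 -3.5 0 0" --pt "9.5 0.5 -2.6 0 0" --pt "9.5 0.5 -2.6 0 0" --pt "9.5 0.5 -2.6 0 0"

```text
time: 2.8
tool_pos: [643.5, -11.1, 295.7]
tcp_rot: [2.906, 1.57, 3.142]
contact_force: [0.9, 0.4, 1.1]
grip_width: 0.3
```

```bash
python3 -c "
from h import *
cam('wrist','w2')"
python3 - <<'E'
from h import *; from loc import *
for c in ((15,40),(-20,40),(-40,30),(-55,16)):
    to(corner(*c),103.5)
E
```

```text
t 2.85 pos [643.3 -11.2 296.3] jaw 103.5 w 0.3 F [ 0.5 -0.   0. ] tilt [ 4.e-04 -1.e-04 -1.e+00] -> shift cm [ 0.17 -0.46 -0.11] turn -0.0003161545149907852
t 2.85 pos [643.3 -11.2 296.3] jaw 103.5 w 0.3 F [ 0.5 -0.   0. ] tilt [ 4.e-04 -1.e-04 -1.e+00] -> shift cm [ 0.17 -3.96 -0.1 ] turn -0.0003161545149907852
t 2.85 pos [643.3 -11.2 296.3] jaw 103.5 w 0.3 F [ 0.5 -0.   0. ] tilt [ 4.e-04 -1.e-04 -1.e+00] -> shift cm [ 1.06 -5.96  0.37] turn -0.0003161545149907852
t 2.85 pos [643.3 -11.2 296.3] jaw 103.5 w 0.3 F [ 0.5 -0.   0. ] tilt [ 4.e-04 -1.e-04 -1.e+00] -> shift cm [ 2.29 -7.46  1.03] turn -0.0003161545149907852
```

View pics/w2.png

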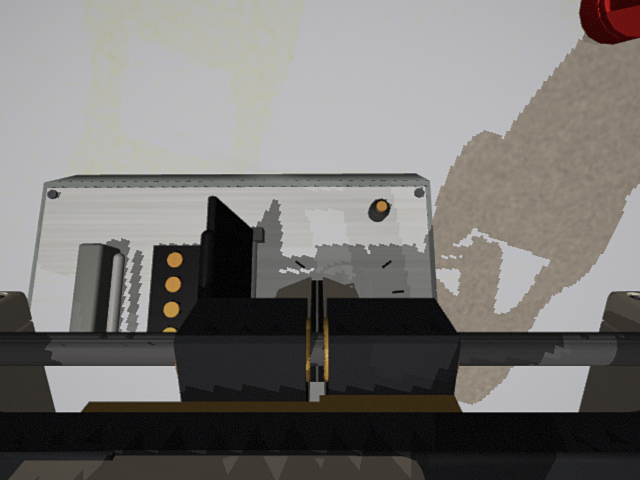

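The fingertips (cols 275–357) are clear of the cover (its hinge at col 260), on its spindle side. I'll sweep the cover down now.

Call:
arm_command --pt "0.2 -1 -0.1 0 0" --pt "0.2 -2 -0.1 0 0" --pt "0.2 -3 -0.1 0 0" --pt "0.2 -4 -0.1 0 0" --pt "0.6 -5 0.1 0 0" --pt "1 -6 0.4 0 0" --pt "1.6 -6.7 0.7 0 0" --pt "2.3 -7.4 1 0 0" --pt "2.3 -7.4 1 0 0"

```text
time: 3.75
tool_pos: [670.7, -81.7, 271.8]
tcp_rot: [-2.9, 1.57, -2.665]
contact_force: [-0.4, -0.1, 0.9]
grip_width: 0.2
```

```bash
python3 -c "
from h import *
cam('wrist','w3')"
python3 - <<'E'
from h import *; from loc import *
for c in ((-55,16),(-58,6),(-58,2),(-58,0)):
    to(corner(*c),103.5)
E
```

```text
t 3.8 pos [670.5 -81.4 272.4] jaw 103.47 w 0.4 F [-1.5 -1.1  1.1] tilt [-5.e-04 -5.e-04 -1.e+00] -> shift cm [-0.1   0.    0.02] turn -0.02506815574648158
t 3.8 pos [670.5 -81.4 272.4] jaw 103.47 w 0.4 F [-1.5 -1.1  1.1] tilt [-5.e-04 -5.e-04 -1.e+00] -> shift cm [ 0.78 -0.29  0.49] turn -0.02506815574648158
t 3.8 pos [670.5 -81.4 272.4] jaw 103.47 w 0.4 F [-1.5 -1.1  1.1] tilt [-5.e-04 -5.e-04 -1.e+00] -> shift cm [ 1.14 -0.29  0.68] turn -0.02506815574648158
t 3.8 pos [670.5 -81.4 272.4] jaw 103.47 w 0.4 F [-1.5 -1.1  1.1] tilt [-5.e-04 -5.e-04 -1.e+00] -> shift cm [ 1.31 -0.29  0.78] turn -0.02506815574648158
```

View pics/w3.png

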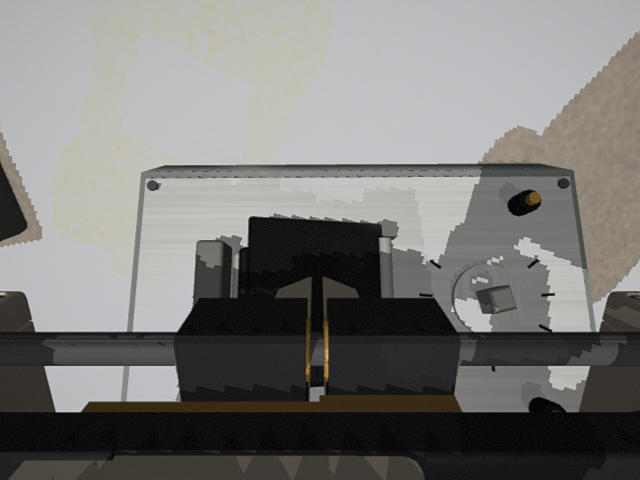

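The cover (cols 249–382) has nearly gone down under the fingers. Next I'll press it past the catch along −n in small steps.

Call:
arm_command --pt "0.5 -0.3 0.3 0 0" --pt "0.8 -0.3 0.5 0 0" --pt "1.0 -0.3 0.6 0 0" --pt "1.2 -0.3 0.7 0 0" --pt "1.2 -0.3 0.7 0 0"

```text
time: 4.3
tool_pos: [677.8, -83.0, 261.8]
tcp_rot: [-1.938, 1.569, -1.703]
contact_force: [-6.4, -0.4, 9.7]
grip_width: 0.3
```

Call:
arm_command --pt "0.1 0 0.1 0 0" --pt "0.2 0 0.1 0 0" --pt "0.3 0 0.2 0 0" --pt "0.3 0 0.2 0 0"

```text
time: 4.7
tool_pos: [678.7, -82.8, 261.2]
tcp_rot: [-2.514, 1.566, -2.278]
contact_force: [-13.1, -0.7, 17.3]
grip_width: 0.4
```

Run:
```python
from h import *; from loc import *
cam('wrist','w4');crop('w4',180,200,220,130,3,'w4a')
for c in ((-58,2),(-58,0)):
    to(corner(*c),103.5)
```

```text
t 4.75 pos [678.7 -82.8 261.2] jaw 103.52 w 0.2 F [-12.5  -0.7  18.3] tilt [-0.0027 -0.0033 -1.    ] -> shift cm [ 0.02  0.03 -0.09] turn 0.022630145875126573
t 4.75 pos [678.7 -82.8 261.2] jaw 103.52 w 0.2 F [-12.5  -0.7  18.3] tilt [-0.0027 -0.0033 -1.    ] -> shift cm [0.2  0.03 0.  ] turn 0.022630145875126573
```

View pics/w4a.png

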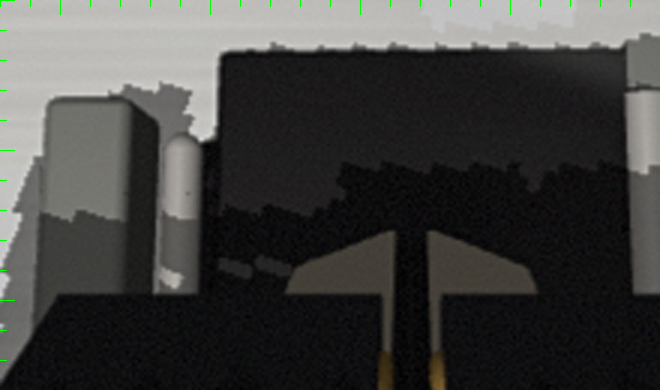

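Call:
arm_command --pt "-1 0 -0.5 0 0" --pt "-3 0 -1 0 0.2" --pt "-6 0 -2 0 0.4" --pt "-6 2 -2 0 0.4" --pt "-6 5 -2 0 0.4" --pt "-6 8 -2 0 0.4" --pt "-6 10.5 -2 0 0.4" --pt "-6 10.5 -2 0 0.4"

```text
time: 5.55
tool_pos: [634.1, 18.5, 320.6]
tcp_rot: [-2.806, 1.567, -2.567]
contact_force: [-1.1, -0.5, 0.0]
grip_width: 36.9
```

Run:
```python
from h import *; from loc import *
cam('wrist','w5')
to(W([-2.6,68.6,4])+[0,0,178+50],103.5)
```

```text
t 5.6 pos [634.6  16.9 320.7] jaw 103.7 w 37.0 F [0.2 0.3 1. ] tilt [-0.0029 -0.0033 -1.    ] -> shift cm [ 2.08 -1.19  2.45] turn 0.19630105496077022
```

View pics/w5.png

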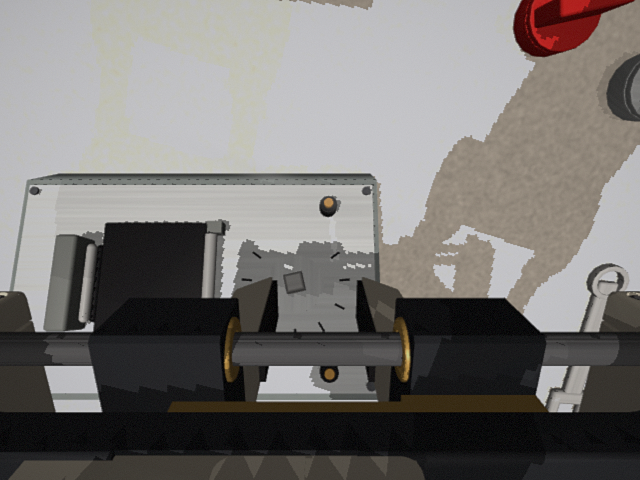

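Run:
```python
from h import *
crop('w5',235,235,150,110,5,'w5a')
```

```text
(no output)
```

View pics/w5a.png

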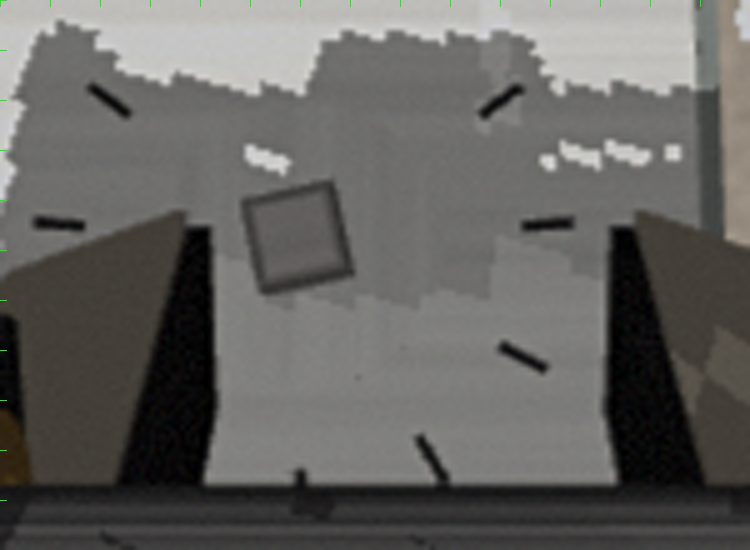

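```bash
python3 - <<'E' | tail -4
from h import *; from loc import *
import fit2
w=C("w5"); w1=C("w1")
for pp in (fit2.a.x,):
    print(*[v.round(1) for v in fit2.onplane(w,(294.6,282.4),pp,20)])
print(tri([(w,(294.6,282.4)),(w1,(345.25,212.75))]))
# front corners of panel again
print([onp.round(1) for onp in (w.atz((374,182),35),w.atz((25,184),35))], W([-73.6,125,0]),W([-73.6,-125,0]))
E
```

```text
joint [ 6.80744499e+02 -5.50337902e+01  2.36036608e-01]
[653.9   9.1  86.1] [-2.5 68.5 20. ]
[654.54576712   9.04998362  84.60272411]
[array([587.4,  49.3,  35. ]), array([ 648.2, -193.4,   35. ])] [588.80629233  51.59442864  35.04689298] [ 647.38166596 -191.44656709   35.04689298]
```

Run:
```python
from h import *; from loc import *
to(W([-2.6,68.5,35])+[0,0,178],103.55)
to(W([-2.6,68.5,4+7])+[0,0,178],103.55)
```

```text
t 5.6 pos [634.6  16.9 320.7] jaw 103.7 w 37.0 F [0.2 0.3 1. ] tilt [-0.0029 -0.0033 -1.    ] -> shift cm [ 4.35 -1.19  1.  ] turn 0.14630105496077306
t 5.6 pos [634.6  16.9 320.7] jaw 103.7 w 37.0 F [0.2 0.3 1. ] tilt [-0.0029 -0.0033 -1.    ] -> shift cm [ 6.46 -1.19  2.14] turn 0.14630105496077306
```

Call:
arm_command --pt "2 -1.2 0.5 0.1 0.4" --pt "4.3 -1.2 1 0.1 0.4" --pt "4.3 -1.2 1 0.1 0.4" --pt "5.4 -1.2 1.5 0.1 0.4" --pt "6.4 -1.2 2.1 0.1 0.4" --pt "6.4 -1.2 2.1 0.1 0.4" --pt "6.4 -1.2 2.1 0.1 0.4"

```text
time: 6.3
tool_pos: [657.8, 10.0, 256.7]
tcp_rot: [-2.528, 1.566, -2.291]
contact_force: [0.2, -0.2, -0.2]
grip_width: 36.6
```

Run:
```python
from h import *; from loc import *
cam('wrist','w6');crop('w6',235,225,150,110,5,'w6a')
to(W([-2.6,68.5,4+7])+[0,0,178],103.55)
```

```text
t 6.35 pos [657.8  10.  257.1] jaw 103.6 w 36.9 F [ 1.1 -0.1 -0.4] tilt [-0.0023 -0.0034 -1.    ] -> shift cm [0.1  0.01 0.03] turn 0.05215527652464402
```

View pics/w6a.png

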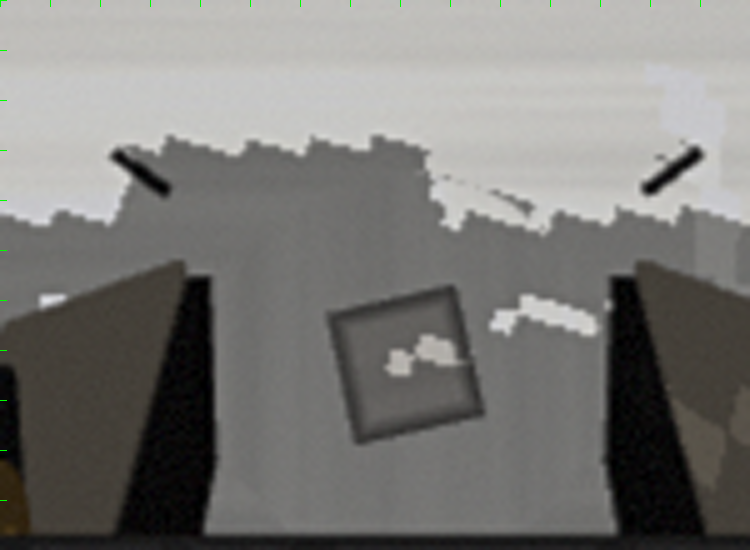

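Spindle is centred between the pads (crop 406 vs 410), turned about 13°. I'll close the jaws to square it.

Call:
arm_command --pt "0 0 0 0 0.3" --pt "0 0 0 0 0.2" --pt "0 0 0 0 0.1" --pt "0 0 0 0 0" --pt "0 0 0 0 0" --pt "0 0 0 0 0" --pt "0 0 0 0 0"

```text
time: 7.05
tool_pos: [657.8, 9.9, 257.4]
tcp_rot: [-2.271, 1.567, -2.034]
contact_force: [-1.1, -1.6, 3.5]
grip_width: 11.3
```

Run:
```python
from h import *; from loc import *
to(W([-2.6,68.5,4+7])+[0,0,178],103.55)
```

```text
t 7.05 pos [657.8   9.9 257.4] jaw 103.61 w 11.3 F [-1.1 -1.6  3.5] tilt [-0.0018 -0.0037 -1.    ] -> shift cm [0.13 0.02 0.02] turn 0.05603580493685456
```

Call:
arm_command --pt "0 0 0 0 0.4" --pt "0 0 0 0 0.4" --pt "0 0 0 0 0.4" --pt "-2 0 -1 0 0.4" --pt "-5 0 -2.5 0 0.4" --pt "-7 0 -3 0 0.4" --pt "-7 0 -3 0 0.4" --pt "-7 0 -3 0 0.4"

```text
time: 7.85
tool_pos: [628.8, 3.1, 327.3]
tcp_rot: [-2.2, 1.567, -1.963]
contact_force: [0.2, -0.7, -0.1]
grip_width: 36.4
```

Run:
```python
from h import *; from loc import *
cam('wrist','w7');crop('w7',235,225,150,110,5,'w7a')
to([520,224,340],97.4)
```

```text
t 7.9 pos [628.7   3.2 326.4] jaw 103.61 w 36.9 F [-0.8 -0.4  0.2] tilt [-0.0032 -0.0034 -1.    ] -> shift cm [-1.4  24.01 -5.37] turn 6.2076891417934945
```

View pics/w7a.png

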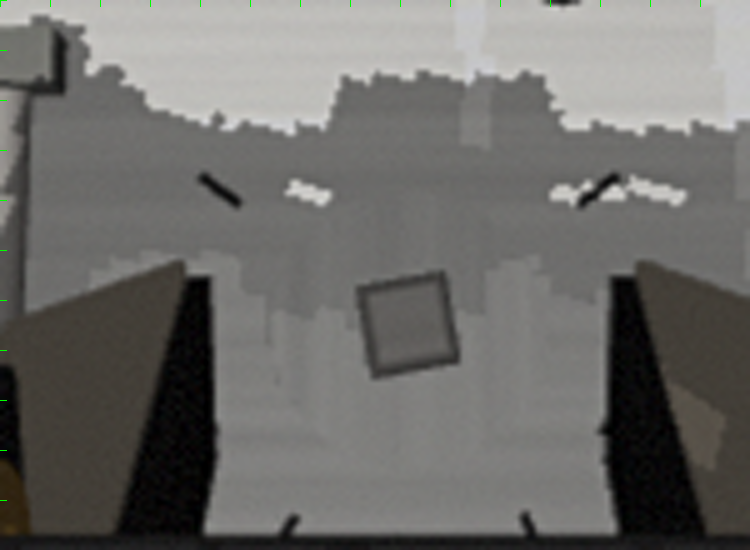

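```bash
python3 - <<'E' | tail -8
from h import *; from loc import *
import fit2
def ang(tag,x0,y0,s,cs):
    w=C(tag); q=[fit2.onplane(w,(x0+x/s,y0+y/s),fit2.a.x,20)[1][:2] for x,y in cs]
    q=np.array(q); print(tag,q.mean(0).round(1))
    for i in range(4):
        d=q[(i+1)%4]-q[i]; print(round(np.hypot(*d),1),round(np.degrees(np.arctan2(d[1],d[0]))%90,1),end=' ')
    print()
ang("w7",235,225,5,[(358,288),(443,271),(460,360),(372,379)])
ang("w6",235,225,5,[(330,312),(453,286),(485,412),(358,444)])
ang("w5",235,235,5,[(242,200),(332,181),(355,273),(264,293)])
ang("w1",240,120,4,[(388,352),(445,338),(458,385),(398,402)])
E
```

```text
w7 [-2.6 68.2]
11.3 11.3 11.7 10.8 11.7 12.1 11.9 9.2 
w6 [-2.9 68.2]
11.3 11.9 11.5 14.2 11.6 14.0 11.9 12.6 
w5 [-2.6 68.5]
11.6 12.1 11.9 14.6 11.6 12.5 12.0 14.4 
w1 [-2.8 68.3]
11.6 14.0 9.8 13.9 12.2 16.0 10.2 10.2
```

The jaws slipped onto the taper and jammed on the corners; the spindle still stands about 11° off. I'll grip it with the jaws turned to match, lower down, and then turn it back.

Run:
```python
from h import *; from loc import *
to(W([-2.6,68.3,30])+[0,0,178],113.6)
to(W([-2.6,68.3,4+7])+[0,0,178],113.6)
to(W([-2.6,68.3,4+5])+[0,0,178],113.6)
```

```text
t 7.9 pos [628.7   3.2 326.4] jaw 103.61 w 36.9 F [-0.8 -0.4  0.2] tilt [-0.0032 -0.0034 -1.    ] -> shift cm [ 5.35 -0.02  2.14] turn -9.992310858206494
t 7.9 pos [628.7   3.2 326.4] jaw 103.61 w 36.9 F [-0.8 -0.4  0.2] tilt [-0.0032 -0.0034 -1.    ] -> shift cm [ 7.02 -0.02  3.04] turn -9.992310858206494
t 7.9 pos [628.7   3.2 326.4] jaw 103.61 w 36.9 F [-0.8 -0.4  0.2] tilt [-0.0032 -0.0034 -1.    ] -> shift cm [ 7.2  -0.02  3.13] turn -9.992310858206494
```

Call:
arm_command --pt "3 0 1 -5 0.26" --pt "5.3 0 2.1 -10 0.26" --pt "6.2 0 2.6 -10 0.26" --pt "7 0 3 -10 0.26" --pt "7.1 0 3.1 -10 0.26" --pt "7.2 0 3.1 -10 0.26" --pt "7.2 0 3.1 -10 0.26"

```text
time: 8.6
tool_pos: [657.6, 10.2, 254.8]
tcp_rot: [-3.084, 1.563, -2.674]
contact_force: [-7.3, -0.1, 5.8]
grip_width: 23.6
```

Run:
```python
from h import *; from loc import *
cam('wrist','w8');crop('w8',255,240,120,90,6,'w8a')
to(W([-2.6,68.3,4+4])+[0,0,178],113.6)
```

```text
t 8.65 pos [657.6  10.2 254.9] jaw 113.49 w 23.9 F [-6.5 -1.7  4.7] tilt [-0.007  -0.0036 -1.    ] -> shift cm [ 0.14 -0.06  0.17] turn -0.11457223420903517
```

View pics/w8a.png

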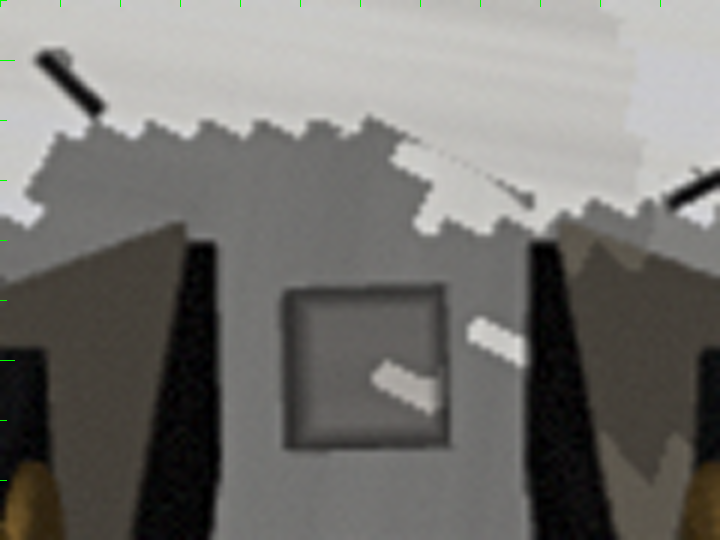

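Call:
arm_command --pt "-0.1 0 -0.1 0 0.2" --pt "-0.1 0 -0.1 0 0" --pt "-0.1 0 -0.1 0 0" --pt "-0.1 0 -0.1 0 0" --pt "-0.1 0 -0.1 0 0" --pt "-0.1 0 -0.1 0 0"

```text
time: 9.25
tool_pos: [657.0, 9.5, 256.4]
tcp_rot: [-2.903, 1.564, -2.493]
contact_force: [0.2, -2.5, 4.5]
grip_width: 11.3
```

Call:
arm_command --pt "0 0 0 3 0" --pt "0 0 0 6 0" --pt "0 0 0 9 0" --pt "0 0 0 11 0" --pt "0 0 0 11 0" --pt "0 0 0 10 0"

```text
time: 9.85
tool_pos: [657.1, 9.5, 256.3]
tcp_rot: [-2.736, 1.564, -2.499]
contact_force: [2.1, -1.6, 1.5]
grip_width: 11.6
```

Call:
arm_command --pt "0 0 0 0 0.3" --pt "0 0 0 0 0.3" --pt "-0.5 0 -0.3 0 0.3" --pt "-3 0 -1.5 0 0.4" --pt "-6.5 0 -3 0 0.4" --pt "-6.5 0 -3 0 0.4" --pt "-6.5 0 -3 0 0.4"

```text
time: 10.55
tool_pos: [628.1, 2.8, 322.7]
tcp_rot: [-2.468, 1.566, -2.231]
contact_force: [-0.4, -0.7, -0.7]
grip_width: 36.6
```

Run:
```python
from h import *; from loc import *
cam('wrist','w9');crop('w9',235,225,150,110,5,'w9a')
to([520,224,340],97.4)
```

```text
t 10.6 pos [628.    2.9 321.4] jaw 103.57 w 36.7 F [ 0.1  0.4 -0.4] tilt [-0.0054 -0.0038 -1.    ] -> shift cm [-1.88 24.03 -5.33] turn 6.1704360158953335
```

View pics/w9a.png

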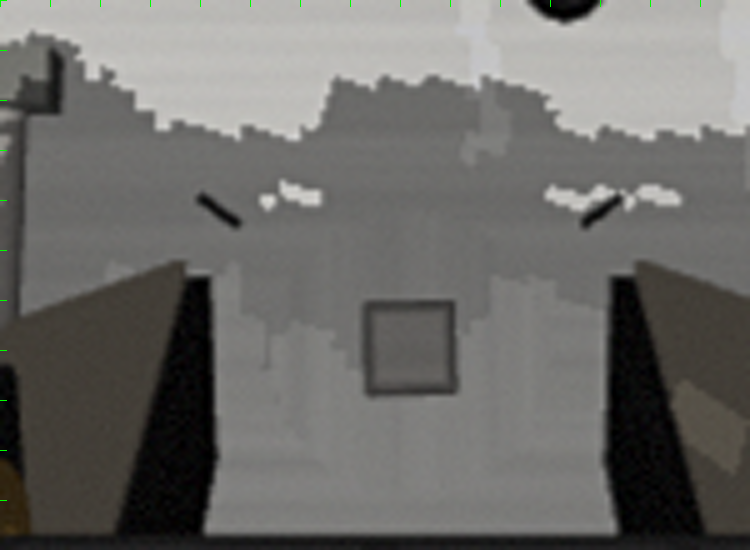

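Spindle is now square to the panel. Going to the knob.

Call:
arm_command --pt "-3 8 -8 6.2 0.4" --pt "-3 16 -8 6.2 0.4" --pt "-2 24 -8 6.2 0.4" --pt "-2 24 -8 6.2 0.4" --pt "-2 24 -8 6.2 0.4" --pt "-2 24 -8 6.2 0.4" --pt "-2 24 -8 6.2 0.4" --pt "-2 24 -8 6.2 0.4"

```text
time: 11.4
tool_pos: [494.5, 216.9, 340.6]
tcp_rot: [-2.626, 1.563, -2.498]
contact_force: [0.1, 0.5, -0.8]
grip_width: 36.5
```

Run:
```python
from h import *
cam('wrist','k1')
to([474,226,216],97.4)
```

```text
t 11.45 pos [494.8 216.4 340.7] jaw 97.31 w 36.5 F [-0.1 -0.6 -0.1] tilt [-0.0061 -0.0046 -1.    ] -> shift cm [12.48  1.26 -1.86] turn -0.08820144140919695
```

View pics/k1.png

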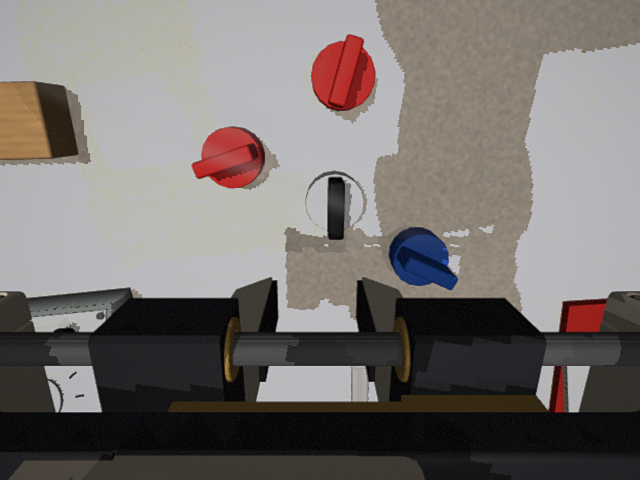

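Run:
```python
from h import *
crop('k1',295,160,90,90,7,'k1a')
```

```text
(no output)
```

View pics/k1a.png

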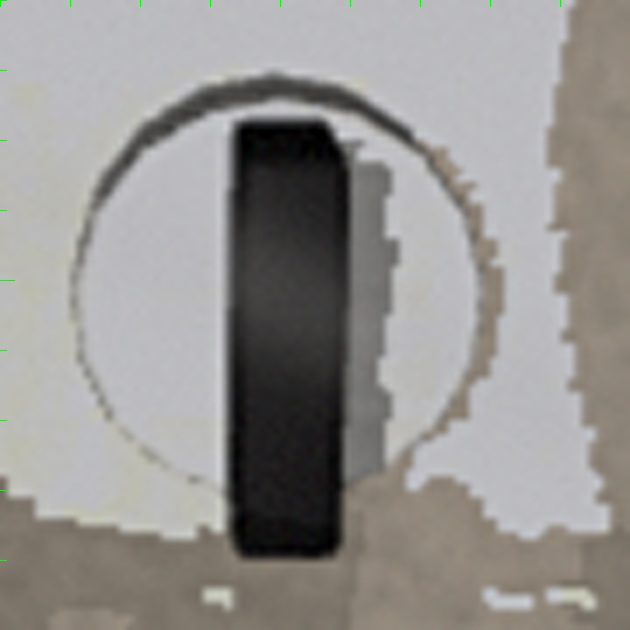

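Run:
```python
from h import *
w=C('k1')
ptop=w.atz((295+288/7,160+357/7),54); print(ptop)
for a,b in (((233,160),(230,555)),((346,170),(341,550))):
    A=w.atz((295+a[0]/7,160+a[1]/7),54);B=w.atz((295+b[0]/7,160+b[1]/7),54);print(A.round(1),B.round(1),np.degrees(np.arctan2(*(B-A)[1::-1])))
print("body",w.atz((295+282/7,160+295/7),24))
o=bot.get_obs();M=rpy(o['tcp_rot'])
# tips 7 above body top
to([ptop[0],ptop[1],24+6+178+40],96.3)
to([ptop[0],ptop[1],24+6+178],96.3)
```

```text
[475.56236856 228.18118836  54.        ]
[455.8 219.6  54. ] [498.  225.1  54. ] 7.445668456908691
[455.3 231.3  54. ] [495.9 236.9  54. ] 7.849068606919085
body [475.17290094 228.83406152  24.        ]
t 11.45 pos [494.8 216.4 340.7] jaw 97.31 w 36.5 F [-0.1 -0.6 -0.1] tilt [-0.0061 -0.0046 -1.    ] -> shift cm [ 9.28  1.45 -1.7 ] turn 1.0117985585908116
t 11.45 pos [494.8 216.4 340.7] jaw 97.31 w 36.5 F [-0.1 -0.6 -0.1] tilt [-0.0061 -0.0046 -1.    ] -> shift cm [13.28  1.46 -1.67] turn 1.0117985585908116
```

Call:
arm_command --pt "4 1.5 -1.5 0 0.4" --pt "8 1.5 -1.5 0 0.4" --pt "9.2 1.5 -1.5 0 0.4" --pt "9.2 1.5 -1.5 0 0.4" --pt "9.2 1.5 -1.5 0 0.4"

```text
time: 11.95
tool_pos: [478.7, 228.3, 249.9]
tcp_rot: [-2.499, 1.565, -2.373]
contact_force: [-0.5, -0.1, 1.0]
grip_width: 37.1
```

Run:
```python
from h import *
cam('wrist','k2');crop('k2',235,225,150,110,5,'k2a')
to([476.6,229.2,24+7+178],97.6)
```

```text
t 12.0 pos [478.7 228.5 250.4] jaw 97.25 w 36.6 F [-0.5 -0.1  0.9] tilt [-0.0032 -0.0038 -1.    ] -> shift cm [ 4.14  0.11 -0.18] turn -0.3539209965922794
```

View pics/k2a.png

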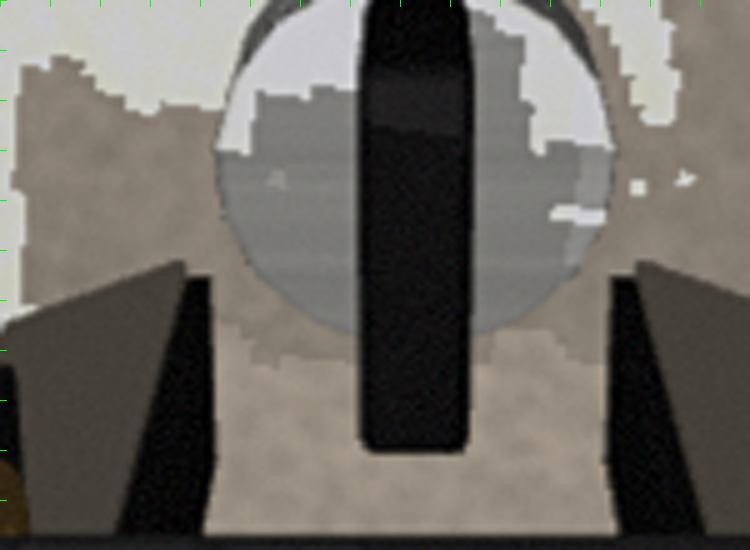

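Bar (crop cols 360–470) is centred between the fingers. Descend and grip.

Call:
arm_command --pt "2 0.1 -0.2 -0.2 0.4" --pt "4.1 0.1 -0.2 -0.2 0.4" --pt "4.1 0.1 -0.2 -0.2 0.4" --pt "4.1 0.1 -0.2 -0.2 0.1" --pt "4.1 0.1 -0.2 -0.2 0" --pt "4.1 0.1 -0.2 -0.2 0" --pt "4.1 0.1 -0.2 -0.2 0" --pt "4.1 0.1 -0.2 -0.2 0"

```text
time: 12.8
tool_pos: [476.8, 229.2, 210.3]
tcp_rot: [-2.091, 1.567, -1.961]
contact_force: [0.5, -1.1, 6.3]
grip_width: 12.1
```

Call:
arm_command --pt "-3 0 0 0 0" --pt "-8 0 0 0 0" --pt "-13 0 0 0 0" --pt "-13 0 0 0 0" --pt "-13 0 0 0 0"

```text
time: 13.3
tool_pos: [476.9, 229.6, 341.2]
tcp_rot: [-1.366, 1.568, -1.236]
contact_force: [0.0, -1.0, -0.7]
grip_width: 11.4
```

Run:
```python
from h import *; from loc import *
cam('wrist','k3')
to(W([-2.6,-22,60])+[0,0,178+31],103.55)
```

```text
t 13.35 pos [476.6 229.5 339.7] jaw 97.45 w 12.1 F [ 0.3 -0.6 -0.1] tilt [-0.0023 -0.0036 -1.    ] -> shift cm [  1.01 -33.34  13.82] turn -6.099408968370199
```

View pics/k3.png

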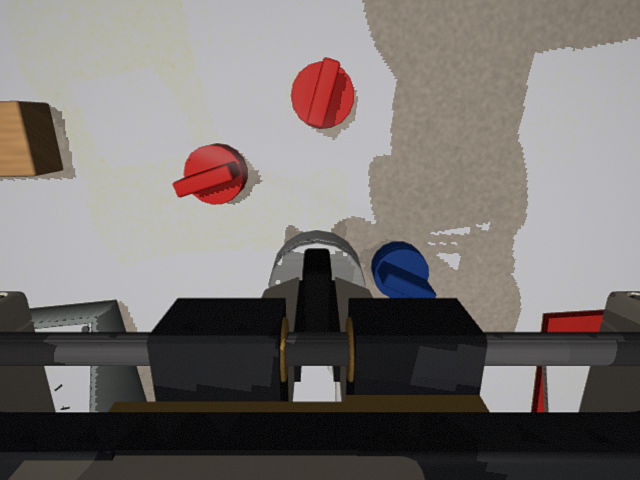

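Gripped. The tool can only point down, so the knob must be tilted 28° in the pads about the jaw axis. I plan to do that by drawing its body against the console's top back edge.

```bash
cat >> loc.py <<'E'
def BL(x,y,z): # box frame horizontal -> world
    return np.array([p[0],p[1],0])+Rb@np.array([x,y,0.])+[0,0,z]
E
python3 - <<'E'
from h import *; from loc import *
to(BL(102,60,345),103.55); to(BL(102,60,304),103.55); print(bot.get_obs()["joint_positions"])
E
```

```text
t 13.35 pos [476.6 229.5 339.7] jaw 97.45 w 12.1 F [ 0.3 -0.6 -0.1] tilt [-0.0023 -0.0036 -1.    ] -> shift cm [ -0.52 -23.79  26.12] turn -6.099408968370199
t 13.35 pos [476.6 229.5 339.7] jaw 97.45 w 12.1 F [ 0.3 -0.6 -0.1] tilt [-0.0023 -0.0036 -1.    ] -> shift cm [  3.58 -23.77  26.13] turn -6.099408968370199
[ 0.30458499  0.41131848  1.60977357 -0.00298349  1.1238096  -1.39495012]
```

Call:
arm_command --pt "-0.5 -4 4 -3 0" --pt "-0.5 -8 8 -6 0" --pt "-0.5 -12 12 -6.1 0" --pt "-0.5 -15 16 -6.1 0" --pt "-0.5 -19 20 -6.1 0" --pt "-0.5 -23.8 24 -6.1 0" --pt "-0.5 -23.8 26.1 -6.1 0" --pt "-0.5 -23.8 26.1 -6.1 0" --pt "-0.5 -23.8 26.1 -6.1 0" --pt "-0.5 -23.8 26.1 -6.1 0"

```text
time: 14.35
tool_pos: [765.5, 28.3, 343.0]
tcp_rot: [-2.925, 1.564, -2.688]
contact_force: [0.1, 0.5, 0.7]
grip_width: 11.7
```

Run:
```python
from h import *; from loc import *
to(BL(102,60,345),103.55); to(BL(102,60,304),103.55); print(bot.get_obs()["joint_positions"])
cam('wrist','b1');cam('side','b1s')
```

```text
t 14.35 pos [765.5  28.3 343. ] jaw 103.59 w 11.7 F [0.1 0.5 0.7] tilt [-0.006  -0.0029 -1.    ] -> shift cm [-0.2  -0.09  0.07] turn 0.04375338540484108
t 14.35 pos [765.5  28.3 343. ] jaw 103.59 w 11.7 F [0.1 0.5 0.7] tilt [-0.006  -0.0029 -1.    ] -> shift cm [ 3.9  -0.09  0.1 ] turn 0.04375338540484108
[-0.06240236  0.86864099  0.755691   -0.00332208  1.52310436 -1.87028163]
```

View pics/b1.png

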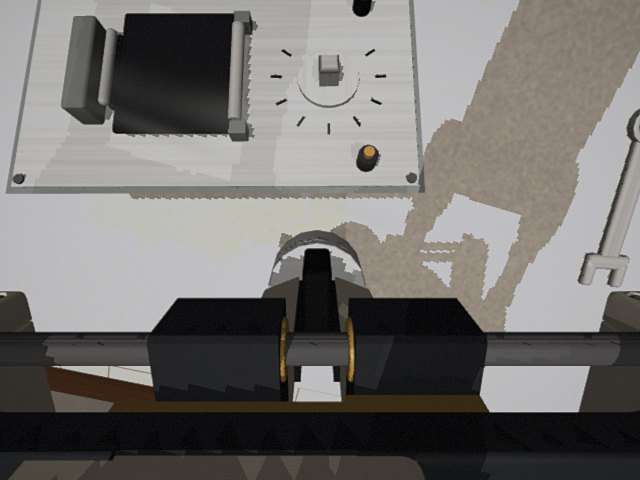

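View pics/b1s.png

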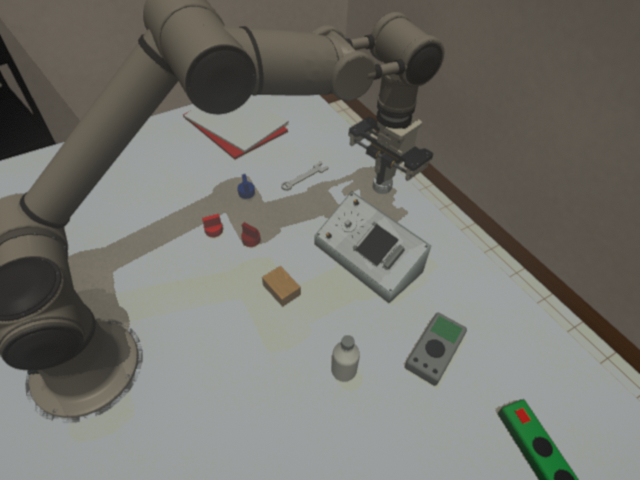

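Run:
```python
from h import *; from loc import *
w=C('b1')
for q in ((420,191),(220,191.5),(10,192)):
    P=w.atz(q,104); print(P.round(1),(Rb.T@(P-[p[0],p[1],0])).round(1))
```

```text
[711.5  78.4 104. ] [ 60.6 122.4 104. ]
[739.7 -37.1 104. ] [ 60.9   3.4 104. ]
[ 769.4 -158.7  104. ] [  61.3 -121.8  104. ]
```

Call:
arm_command --pt "2 0 0 0 0" --pt "3.9 0 0 0 0" --pt "3.9 0 0 0 0" --pt "3.9 0 -0.7 0 0" --pt "3.9 0 -1.3 0 0" --pt "3.9 0 -1.6 0 0" --pt "3.9 0 -2 0 0" --pt "3.9 0 -2 0 0"

```text
time: 15.25
tool_pos: [746.5, 24.7, 309.3]
tcp_rot: [-0.546, 1.564, -0.308]
contact_force: [8.5, 2.6, 1.2]
grip_width: 11.9
```

Run:
```python
from h import *; from loc import *
to(BL(86,60,304),103.55); o=bot.get_obs(); print(Rb.T@o["contact_force"],Rb.T@(o["tool_pos"]-[p[0],p[1],0]),o["moment"])
cam('wrist','b2');crop('b2',235,170,170,140,4,'b2a')
```

```text
t 15.25 pos [746.5  24.7 309.3] jaw 103.66 w 11.9 F [8.5 2.6 1.2] tilt [ 0.0065 -0.0021 -1.    ] -> shift cm [ 0.53 -0.19  0.39] turn 0.11030400612538926
[8.87074671 0.50197211 1.19786122] [ 82.05700992  61.90542959 309.2916918 ] [ 0.63659573 -1.48633067  0.03006123]
```

View pics/b2a.png

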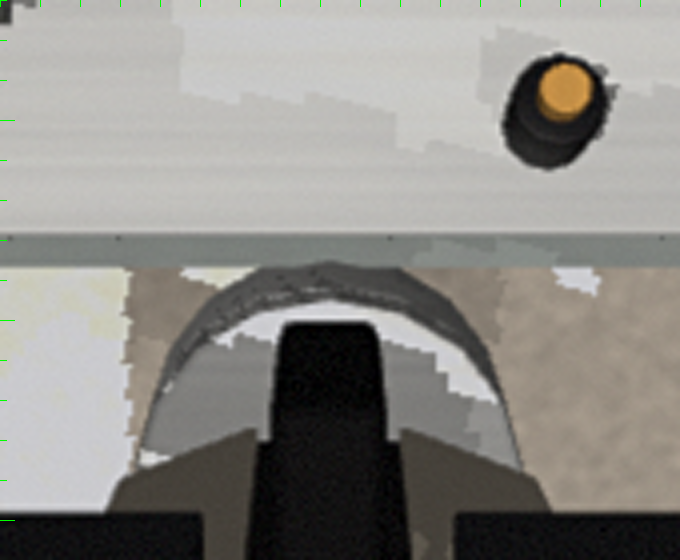

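In contact with the back edge at 9 N, but 5 mm too high. I'll back off, go lower, and pull.

Call:
arm_command --pt "0 0 0.5 0 0" --pt "0.5 0 0.5 0 0" --pt "0.7 0 0.5 0 0" --pt "0.7 0 0.5 0 0" --pt "0.7 0 0.5 0 0"

```text
time: 15.8
tool_pos: [751.4, 25.8, 301.8]
tcp_rot: [-0.645, 1.565, -0.407]
contact_force: [-1.0, 0.8, -0.6]
grip_width: 12.0
```

Run:
```python
from h import *; from loc import *
to(BL(86,60,304),103.55); o=bot.get_obs(); print(Rb.T@o["contact_force"],Rb.T@(o["tool_pos"]-[p[0],p[1],0]),o["moment"])
```

```text
t 15.8 pos [751.4  25.8 301.8] jaw 103.66 w 12.0 F [-1.   0.8 -0.6] tilt [ 0.0051 -0.0022 -1.    ] -> shift cm [-0.22 -0.18 -0.1 ] turn 0.10572359709655643
[-0.78351476  1.024501   -0.58701188] [ 86.99995984  61.78935289 301.78967151] [ 0.08013995  0.01888918 -0.00711916]
```

Call:
arm_command --pt "-0.2 -0.2 -0.3 0.1 0" --pt "-0.2 -0.2 -0.6 0.1 0" --pt "-0.2 -0.2 -0.9 0.1 0" --pt "-0.2 -0.2 -1.1 0.1 0" --pt "-0.2 -0.2 -1.1 0.1 0"

```text
time: 16.3
tool_pos: [742.3, 21.5, 305.7]
tcp_rot: [-0.328, 1.557, -0.091]
contact_force: [9.3, 2.2, -0.9]
grip_width: 11.6
```

Run:
```python
from h import *; from loc import *
to(BL(72,60,304),103.55); o=bot.get_obs(); print(Rb.T@o["contact_force"],Rb.T@(o["tool_pos"]-[p[0],p[1],0]),o["moment"])
cam('wrist','b3');crop('b3',235,170,170,140,4,'b3a')
```

```text
t 16.3 pos [742.3  21.5 305.7] jaw 103.55 w 11.6 F [ 9.3  2.2 -0.9] tilt [ 0.0141 -0.0013 -0.9999] -> shift cm [ 0.16  0.02 -0.52] turn 0.0033228532461180293
[ 9.52677791e+00  5.03117942e-03 -9.15015610e-01] [ 77.20086823  59.78278114 305.67757608] [ 0.53779985 -1.79285178  0.01364442]
```

View pics/b3a.png

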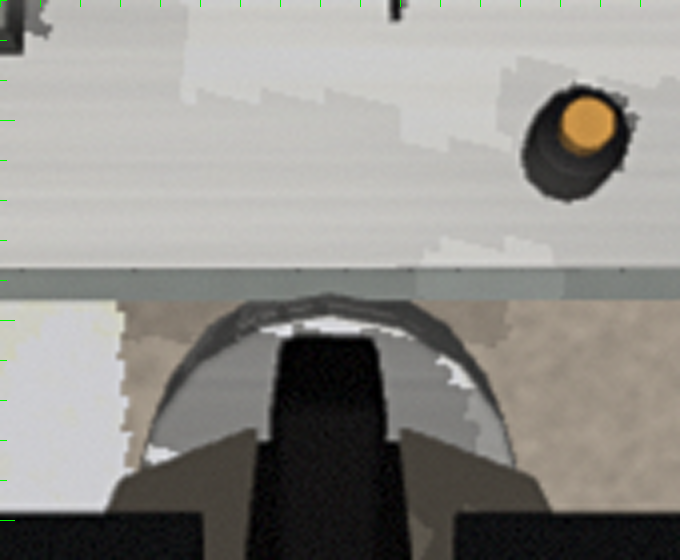

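Call:
arm_command --pt "0.1 0 -0.3 0 0" --pt "0.1 0 -0.6 0 0" --pt "0.1 0 -0.9 0 0" --pt "0.1 0 -0.9 0 0"

```text
time: 16.75
tool_pos: [735.0, 20.0, 307.4]
tcp_rot: [-0.24, 1.546, -0.003]
contact_force: [9.9, 3.6, 1.5]
grip_width: 12.2
```

Run:
```python
from h import *; from loc import *
to(BL(72,60,304),103.55); o=bot.get_obs(); print(Rb.T@o["contact_force"],Rb.T@(o["tool_pos"]-[p[0],p[1],0]),o["moment"])
cam('wrist','b4');crop('b4',235,170,170,140,4,'b4a')
cam('side','b4s');crop('b4s',330,120,120,100,6,'b4sa')
```

```text
t 16.75 pos [735.   20.  307.4] jaw 103.56 w 12.2 F [9.9 3.6 1.5] tilt [ 2.490e-02 -1.000e-04 -9.997e-01] -> shift cm [0.34 0.   0.22] turn 0.007894920238854297
[10.44399255  1.20028468  1.48517515] [ 69.70568995  59.99518409 307.35527141] [ 0.70489459 -1.8384294  -0.00637442]
```

View pics/b4a.png

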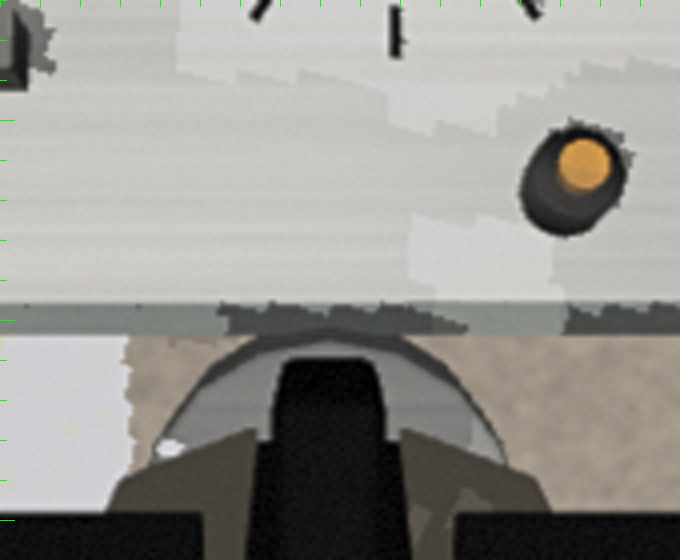

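View pics/b4sa.png

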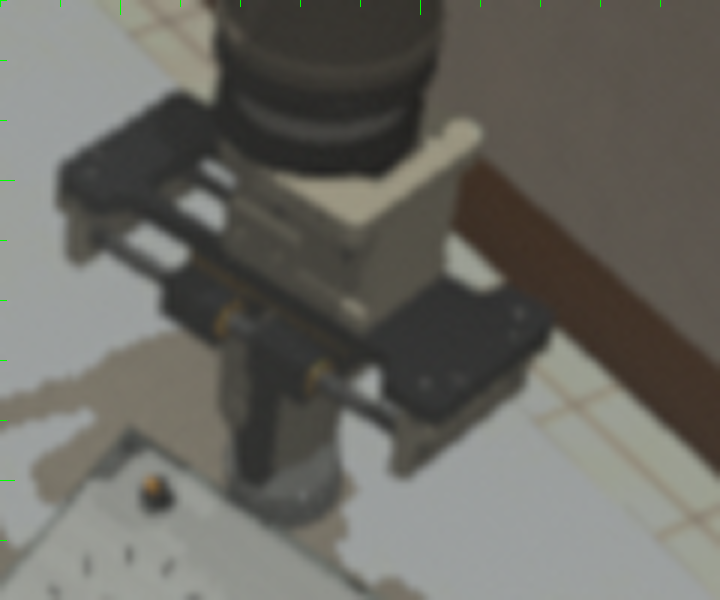

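```bash
cat > kn.py <<'E'
from h import *
T=bot.capture.__self__ if False else None
Ttc=np.array([[-0.0011004239894016605,-0.2965170965727985,0.9550269108810906,19.81756265863194],[0.9999993223008212,-0.000689286960167625,0.0009382331171005435,0.26599760418766216],[0.00038008543648830454,0.9550272961143685,0.29651765413131276,-80.4240711449857],[0,0,0,1.]])
K=np.array([[372.843,0,316.68],[0,372.843,234.6],[0,0,1]])
def tp(P):
    q=(np.atleast_2d(P)-Ttc[:3,3])@Ttc[:3,:3];q=q@K.T;return q[:,:2]/q[:,2:]
def knob(phi,piv=167,h=42,off=0):
    """returns function mapping knob coords (x along bar(+ = tool z),y,z up) -> tool"""
    f=np.radians(phi);c,s=np.cos(f),np.sin(f)
    ux=np.array([-s,0,c]);uy=np.array([0,1,0.]);uz=-np.array([c,0,s])
    o=np.array([piv,0,0])-h*uz+off*ux
    return lambda P:o+np.atleast_2d(P)@np.array([ux,uy,uz])
if __name__=="__main__":
    for phi in (0,5,10,15,20,25,28,31):
        k=knob(phi)
        a=np.radians(np.arange(0,360,10));
        top=tp(k(np.c_[24*np.cos(a),24*np.sin(a),0*a+24]));bot_=tp(k(np.c_[24*np.cos(a),24*np.sin(a),0*a]))
        bar=tp(k([[-22,0,54],[-22,0,24]]))
        print(phi,"toprim row",top[:,1].min().round(1),"botrim row",bot_[:,1].min().round(1),"bar top/bot row",bar[:,1].round(1), "toprim cols",top[:,0].min().round(1),top[:,0].max().round(1))
E
python3 kn.py; python3 -c "
from h import *
crop('k3',255,210,130,120,6,'k3a');crop('b4',255,220,130,100,6,'b4b')"
```

```text
0 toprim row 245.1 botrim row 230.4 bar top/bot row [274.6 249.1] toprim cols 266.5 365.1
5 toprim row 247.0 botrim row 236.1 bar top/bot row [270.4 251.1] toprim cols 266.7 365.0
10 toprim row 249.3 botrim row 242.1 bar top/bot row [266.6 253.4] toprim cols 266.7 364.9
15 toprim row 252.0 botrim row 248.3 bar top/bot row [263.3 256.1] toprim cols 266.8 364.9
20 toprim row 255.0 botrim row 254.7 bar top/bot row [260.4 259.1] toprim cols 266.8 364.9
25 toprim row 258.3 botrim row 261.4 bar top/bot row [258.  262.4] toprim cols 266.7 364.9
28 toprim row 260.5 botrim row 265.5 bar top/bot row [256.8 264.5] toprim cols 266.7 365.0
31 toprim row 262.7 botrim row 269.7 bar top/bot row [255.7 266.6] toprim cols 266.6 365.0
```

View pics/k3a.png

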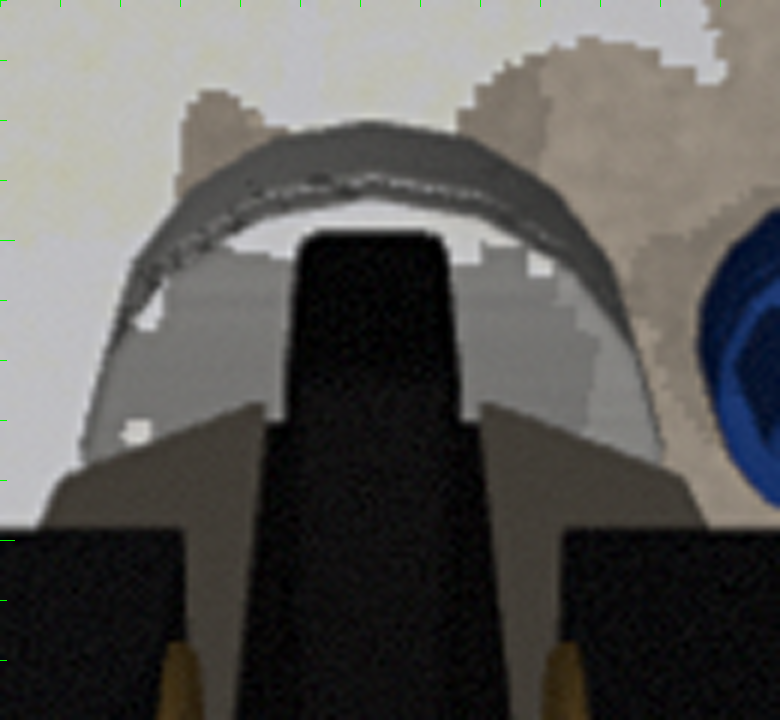

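View pics/b4b.png

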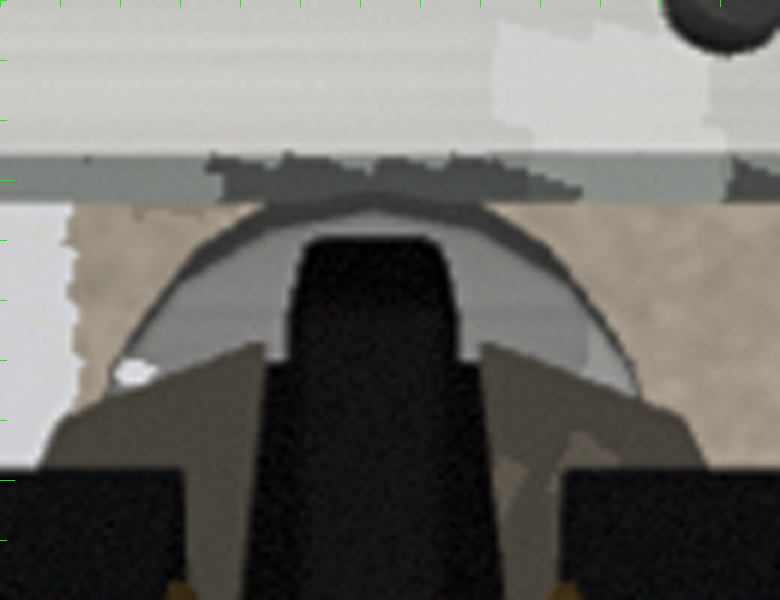

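Rim rows (bottom 252.5, top 255.3, bar foot 259.7) put the knob at about 19° in the pads plus 1.4° of tool tilt. About 8° more is needed.

Call:
arm_command --pt "0.2 0 -0.3 0 0" --pt "0.3 0 -0.6 0 0" --pt "0.3 0 -0.9 0 0" --pt "0.3 0 -0.9 0 0"

```text
time: 17.25
tool_pos: [727.9, 18.6, 308.0]
tcp_rot: [-0.204, 1.533, 0.033]
contact_force: [9.2, 3.8, 5.7]
grip_width: 11.5
```

Run:
```python
from h import *; from loc import *
to(BL(72,60,304),103.55); o=bot.get_obs(); print(Rb.T@o["contact_force"],Rb.T@(o["tool_pos"]-[p[0],p[1],0]),o["moment"])
cam('wrist','b5');crop('b5',255,220,130,100,6,'b5b')
```

```text
t 17.25 pos [727.9  18.6 308. ] jaw 103.57 w 11.5 F [9.2 3.8 5.7] tilt [ 0.0374  0.0012 -0.9993] -> shift cm [ 0.43 -0.03  0.93] turn 0.018937078788781037
[9.82402644 1.59030113 5.74911888] [ 62.51133391  60.3107767  307.98510302] [ 0.80705539 -1.83038969  0.04437435]
```

View pics/b5b.png

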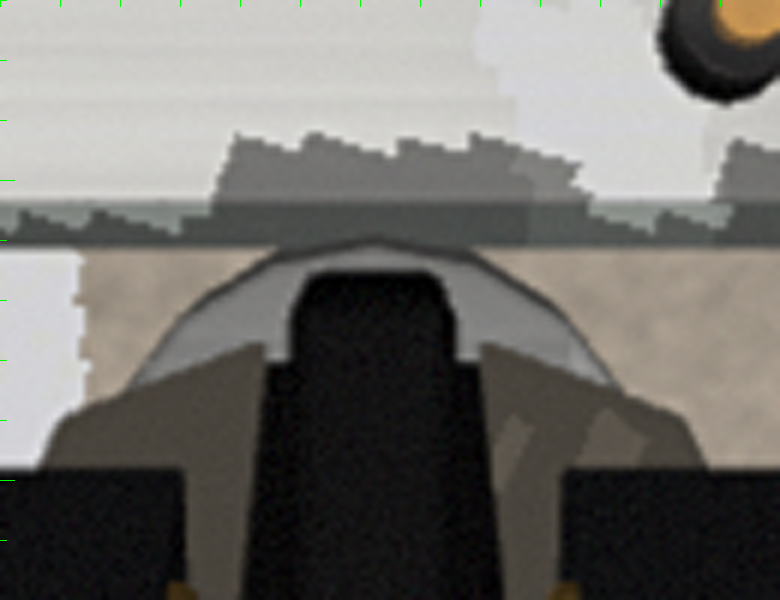

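Call:
arm_command --pt "0 0 0.5 0 0" --pt "0 0 1.2 0 0" --pt "-1.5 0 1.2 0 0" --pt "-4 0 1 0 0" --pt "-5 0 1 0 0" --pt "-5 0 1 0 0"

```text
time: 17.9
tool_pos: [735.9, 20.8, 361.0]
tcp_rot: [-0.219, 1.529, 0.018]
contact_force: [-0.0, -0.6, -0.4]
grip_width: 11.6
```

Run:
```python
from h import *; from loc import *
to(BL(72,60,304),103.55)
cam('wrist','b6');crop('b6',255,220,130,100,6,'b6b')
```

```text
t 17.9 pos [735.9  20.8 361. ] jaw 103.56 w 11.6 F [-0.  -0.6 -0.4] tilt [ 4.130e-02  7.000e-04 -9.991e-01] -> shift cm [ 5.7  -0.   -0.11] turn 0.00894660080237486
```

View pics/b6b.png

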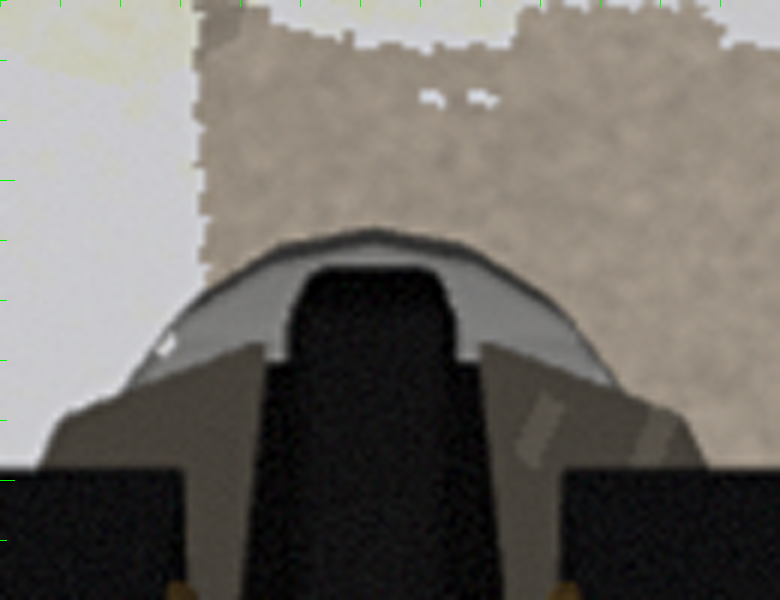

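```bash
python3 - <<'E'
from kn import *
for c in (1,1.5,2,2.5):
    for phi in (0,22,25,28,31):
        k=knob(phi);print(c,phi,tp(k([[-24,0,24-c],[-24+c,0,24],[-22,0,24]]))[:,1].round(1))
print("obs 0: 239.2 243.5 248.7 ; now 258.2 260.8 264.7")
E
python3 -c "
from h import *
cam('side','b6s');crop('b6s',330,80,110,100,7,'b6sa')"
```

```text
1 0 [244.4 247.1 249.1]
1 22 [256.4 258.3 260.4]
1 25 [258.5 260.4 262.4]
1 28 [260.7 262.5 264.5]
1 31 [263.  264.7 266.6]
1.5 0 [244.1 248.1 249.1]
1.5 22 [256.4 259.4 260.4]
1.5 25 [258.6 261.4 262.4]
1.5 28 [260.8 263.5 264.5]
1.5 31 [263.2 265.6 266.6]
2 0 [243.7 249.1 249.1]
2 22 [256.4 260.4 260.4]
2 25 [258.6 262.4 262.4]
2 28 [260.9 264.5 264.5]
2 31 [263.3 266.6 266.6]
2.5 0 [243.4 250.1 249.1]
2.5 22 [256.4 261.4 260.4]
2.5 25 [258.7 263.4 262.4]
2.5 28 [261.1 265.5 264.5]
2.5 31 [263.5 267.6 266.6]
obs 0: 239.2 243.5 248.7 ; now 258.2 260.8 264.7
```

View pics/b6sa.png

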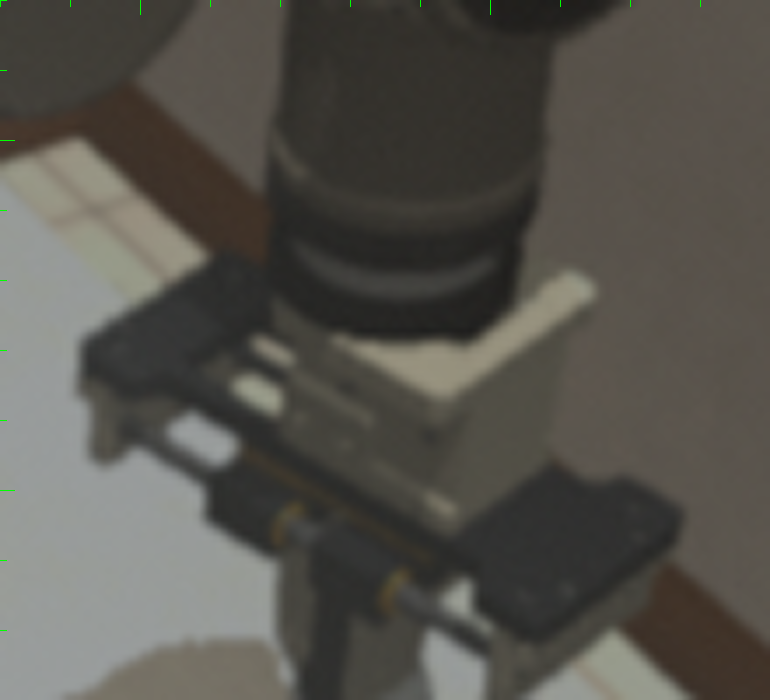

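```bash
cat >> loc.py <<'E'
def tcpfor(local, h=42, piv=167):
    """TCP so that the knob underside centre is at panel-local point, knob axis = n"""
    from h import bot,rpy
    M=rpy(bot.get_obs()["tcp_rot"]); return W(local)+h*E[2]-piv*M[:,0]
E
python3 - <<'E'
from h import *; from loc import *
for n in (40,20,14,12): to(tcpfor([-4,-22,n]),103.55)
E
```

```text
t 18.0 pos [735.7  20.8 357.8] jaw 103.56 w 11.9 F [ 0.3 -0.6 -1.4] tilt [ 0.0364  0.0012 -0.9993] -> shift cm [  4.71  -8.1  -12.03] turn 0.013516512518080503
t 18.0 pos [735.7  20.8 357.8] jaw 103.56 w 11.9 F [ 0.3 -0.6 -1.4] tilt [ 0.0364  0.0012 -0.9993] -> shift cm [  6.51  -8.09 -11.16] turn 0.013516512518080503
t 18.0 pos [735.7  20.8 357.8] jaw 103.56 w 11.9 F [ 0.3 -0.6 -1.4] tilt [ 0.0364  0.0012 -0.9993] -> shift cm [  7.05  -8.09 -10.89] turn 0.013516512518080503
t 18.0 pos [735.7  20.8 357.8] jaw 103.56 w 11.9 F [ 0.3 -0.6 -1.4] tilt [ 0.0364  0.0012 -0.9993] -> shift cm [  7.23  -8.09 -10.81] turn 0.013516512518080503
```

Call:
arm_command --pt "0 -4 -5 0 0" --pt "0 -8 -9 0 0" --pt "0 -8.1 -12 0 0" --pt "2 -8.1 -12 0 0" --pt "4.7 -8.1 -12 0 0" --pt "6 -8.1 -11.4 0 0" --pt "6.5 -8.1 -11.2 0 0" --pt "6.5 -8.1 -11.2 0 0" --pt "6.5 -8.1 -11.2 0 0"

```text
time: 18.9
tool_pos: [648.8, -83.9, 290.1]
tcp_rot: [-0.214, 1.533, 0.024]
contact_force: [0.1, 1.0, 0.2]
grip_width: 11.7
```

Run:
```python
from h import *; from loc import *
for n in (16,13,12,11): to(tcpfor([-4,-22,n]),103.55)
cam('side','c1s');crop('c1s',340,170,110,90,7,'c1sa')
cam('wrist','c1')
```

```text
t 18.9 pos [648.8 -83.9 290.1] jaw 103.6 w 11.7 F [0.1 1.  0.2] tilt [ 3.780e-02  9.000e-04 -9.993e-01] -> shift cm [0.43 0.01 0.13] turn 0.04565592388422601
t 18.9 pos [648.8 -83.9 290.1] jaw 103.6 w 11.7 F [0.1 1.  0.2] tilt [ 3.780e-02  9.000e-04 -9.993e-01] -> shift cm [0.7  0.01 0.26] turn 0.04565592388422601
t 18.9 pos [648.8 -83.9 290.1] jaw 103.6 w 11.7 F [0.1 1.  0.2] tilt [ 3.780e-02  9.000e-04 -9.993e-01] -> shift cm [0.79 0.01 0.31] turn 0.04565592388422601
t 18.9 pos [648.8 -83.9 290.1] jaw 103.6 w 11.7 F [0.1 1.  0.2] tilt [ 3.780e-02  9.000e-04 -9.993e-01] -> shift cm [0.88 0.01 0.35] turn 0.04565592388422601
```

View pics/c1sa.png

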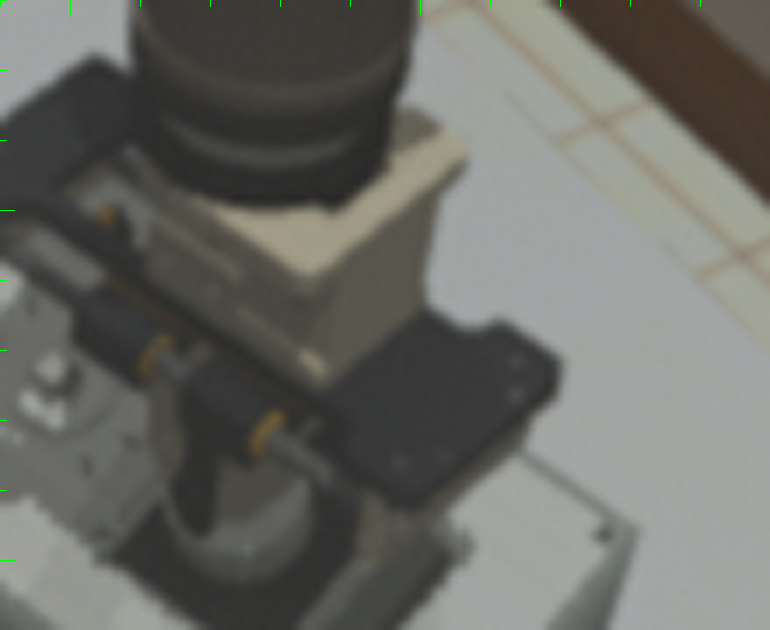

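View pics/c1.png

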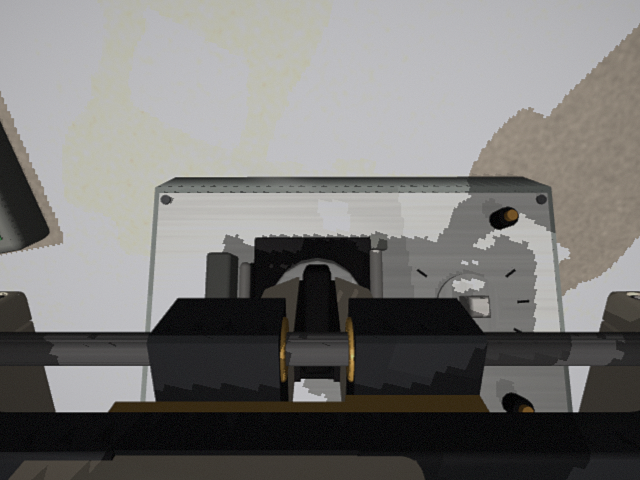

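Call:
arm_command --pt "0.3 0 0.1 0 0" --pt "0.5 0 0.2 0 0" --pt "0.7 0 0.3 0 0" --pt "0.7 0 0.3 0 0"

```text
time: 19.4
tool_pos: [650.8, -83.6, 286.3]
tcp_rot: [-0.254, 1.534, -0.016]
contact_force: [-13.7, -1.9, 15.7]
grip_width: 11.9
```

Run:
```python
from h import *; from loc import *
for n in (13,12,11): to(tcpfor([-4,-22,n]),103.55)
o=bot.get_obs();print(Rb.T@o["contact_force"])
```

```text
t 19.4 pos [650.8 -83.6 286.3] jaw 103.61 w 11.9 F [-13.7  -1.9  15.7] tilt [ 3.680e-02 -6.000e-04 -9.993e-01] -> shift cm [0.32 0.06 0.1 ] turn 0.05671563875782226
t 19.4 pos [650.8 -83.6 286.3] jaw 103.61 w 11.9 F [-13.7  -1.9  15.7] tilt [ 3.680e-02 -6.000e-04 -9.993e-01] -> shift cm [0.41 0.06 0.14] turn 0.05671563875782226
t 19.4 pos [650.8 -83.6 286.3] jaw 103.61 w 11.9 F [-13.7  -1.9  15.7] tilt [ 3.680e-02 -6.000e-04 -9.993e-01] -> shift cm [0.5  0.06 0.18] turn 0.05671563875782226
[-13.80578036   1.38031572  15.72273101]
```

Run:
```python
from h import *
cam('wrist','c2');crop('c2',235,220,150,110,5,'c2a')
cam('side','c2s');crop('c2s',340,200,90,70,8,'c2sa')
```

```text
(no output)
```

View pics/c2a.png

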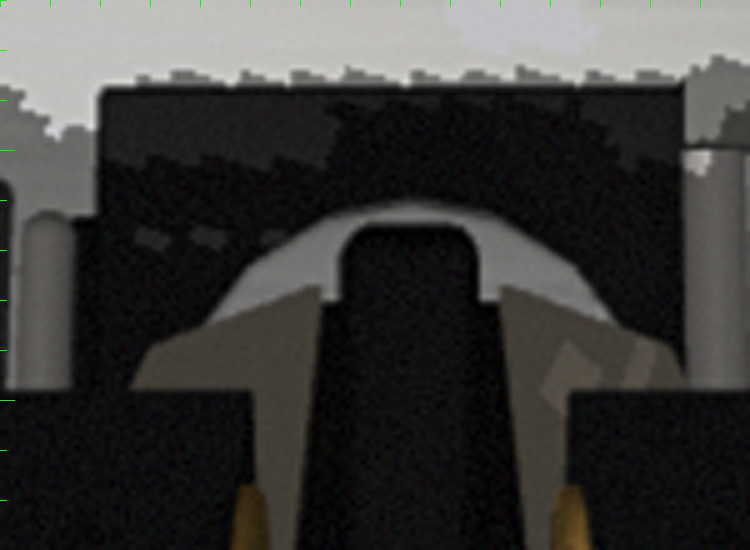

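View pics/c2sa.png

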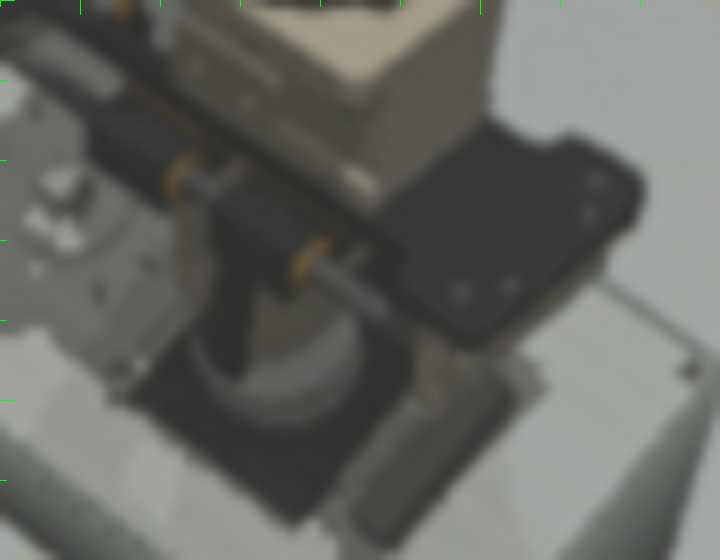

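Run:
```python
from h import *; from loc import *; from kn import *
from scipy.optimize import fsolve
o=bot.get_obs();M=rpy(o["tcp_rot"])
nT=M.T@E[2]; print("n in tool",nT.round(3)); phi=np.degrees(np.arctan2(-nT[2],-nT[0]));print("phi",phi)
ntcp=L(o["tool_pos"])
print("TCP local",ntcp.round(1))
# underside must be at local n=12 (cover top)
for surf in (11,12,13):
  for bar in (264.5,265.,265.5):
    def f(v):
        k=knob(phi,167,v[0],v[1]); org=k([[0,0,0]])[0]
        return [(L(o["tool_pos"]+M@org)[2]-surf), tp(k([[-22,0,24]]))[0,1]-bar]
    v=fsolve(f,[42,0]);k=knob(phi,167,*v);org=k([[0,0,0]])[0]
    print(surf,bar,"h,off",v.round(1),"org tool",org.round(1),"local",L(o["tool_pos"]+M@org).round(1),"rim",tp(k([[-24,0,24]]))[0,1].round(1),"top of bar row", tp(k([[-22,0,54]]))[0,1].round(1))
```

```text
n in tool [-0.899 -0.008 -0.438]
phi 25.952425229626392
TCP local [ 69.6 -21.  208.5]
11 264.5 h,off [47.3  0.4] org tool [209.4   0.   21. ] local [ -3.2 -22.9  11. ] rim 260.6 top of bar row 259.5
11 265.0 h,off [47.3  0.6] org tool [209.3   0.   21.3] local [ -2.9 -22.9  11. ] rim 261.1 top of bar row 260.1
11 265.5 h,off [47.3  0.9] org tool [209.2   0.   21.5] local [ -2.6 -22.9  11. ] rim 261.6 top of bar row 260.7
12 264.5 h,off [46.3  0.4] org tool [208.5   0.   20.6] local [ -3.1 -22.9  12. ] rim 260.6 top of bar row 259.5
12 265.0 h,off [46.3  0.7] org tool [208.3   0.   20.9] local [ -2.8 -22.9  12. ] rim 261.1 top of bar row 260.1
12 265.5 h,off [46.3  0.9] org tool [208.2   0.   21.1] local [ -2.6 -22.9  12. ] rim 261.6 top of bar row 260.6
13 264.5 h,off [45.3  0.5] org tool [207.5   0.   20.3] local [ -3.  -22.9  13. ] rim 260.6 top of bar row 259.4
13 265.0 h,off [45.3  0.8] org tool [207.4   0.   20.5] local [ -2.8 -22.9  13. ] rim 261.1 top of bar row 260.0
13 265.5 h,off [45.3  1. ] org tool [207.3   0.   20.7] local [ -2.5 -22.9  13. ] rim 261.5 top of bar row 260.6
```

Knob is flush with the 28° plane; I now know its underside centre in tool coordinates: (208.4, 0, 20.9). Lift and go over the spindle.

```bash
cat >> loc.py <<'E'
ORG=np.array([208.4,0,20.9])
def K(n,u=-2.6,y=68.4):
    from h import bot,rpy,to
    M=rpy(bot.get_obs()["tcp_rot"]); to(W([u,y,n])-M@ORG,103.55)
def where():
    from h import bot,rpy
    o=bot.get_obs();M=rpy(o["tcp_rot"]);print("knob underside local",L(o["tool_pos"]+M@ORG).round(2),"F local",(E@o["contact_force"]).round(1),"tilt n.tool",(M.T@E[2]).round(3))
E
python3 -c "
from loc import *
where();K(45);K(28)"
```

```text
knob underside local [ -2.84 -22.89  11.94] F local [-3.5  1.1 19.9] tilt n.tool [-0.899 -0.008 -0.438]
t 19.5 pos [650.8 -83.7 286.3] jaw 103.6 w 11.7 F [-12.4  -1.9  15.9] tilt [ 3.690e-02 -5.000e-04 -9.993e-01] -> shift cm [-3.07  9.1  -1.41] turn 0.048005203777236716
t 19.5 pos [650.8 -83.7 286.3] jaw 103.6 w 11.7 F [-12.4  -1.9  15.9] tilt [ 3.690e-02 -5.000e-04 -9.993e-01] -> shift cm [-1.54  9.12 -0.67] turn 0.048005203777236716
```

Call:
arm_command --pt "-1.5 0 -0.7 0 0" --pt "-3 1 -1.4 0 0" --pt "-3 5 -1.4 0 0" --pt "-3 9.1 -1.4 0 0" --pt "-3 9.1 -1.4 0 0" --pt "-3 9.1 -1.4 0 0"

```text
time: 20.1
tool_pos: [614.7, 2.4, 315.4]
tcp_rot: [-0.264, 1.533, -0.024]
contact_force: [-0.3, 0.0, -0.3]
grip_width: 11.7
```

Run:
```python
from h import *; from loc import *
where();K(25);K(20);K(12)
cam('wrist','d1')
cam('side','d1s');crop('d1s',315,185,90,70,8,'d1sa')
```

```text
knob underside local [-2.2  69.14 44.57] F local [-0.4  0.1 -0.1] tilt n.tool [-0.899 -0.007 -0.437]
t 20.1 pos [614.7   2.4 315.4] jaw 103.72 w 11.7 F [-0.3  0.  -0.3] tilt [ 3.780e-02 -9.000e-04 -9.993e-01] -> shift cm [ 1.78 -0.06  0.82] turn 0.17071901050552185
t 20.1 pos [614.7   2.4 315.4] jaw 103.72 w 11.7 F [-0.3  0.  -0.3] tilt [ 3.780e-02 -9.000e-04 -9.993e-01] -> shift cm [ 2.23 -0.06  1.04] turn 0.17071901050552185
t 20.1 pos [614.7   2.4 315.4] jaw 103.72 w 11.7 F [-0.3  0.  -0.3] tilt [ 3.780e-02 -9.000e-04 -9.993e-01] -> shift cm [ 2.95 -0.05  1.39] turn 0.17071901050552185
```

View pics/d1.png

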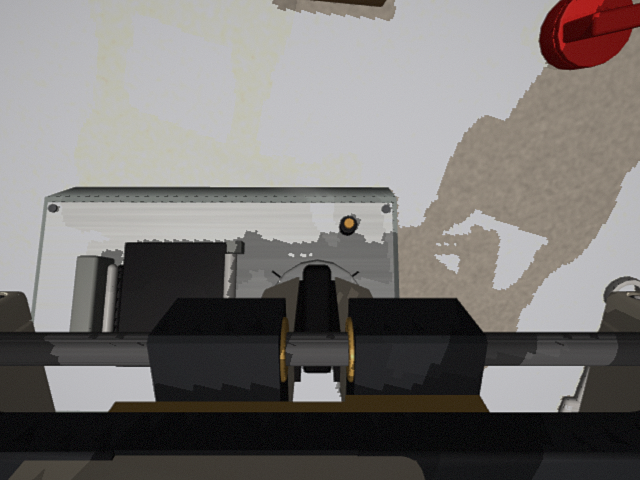

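View pics/d1sa.png

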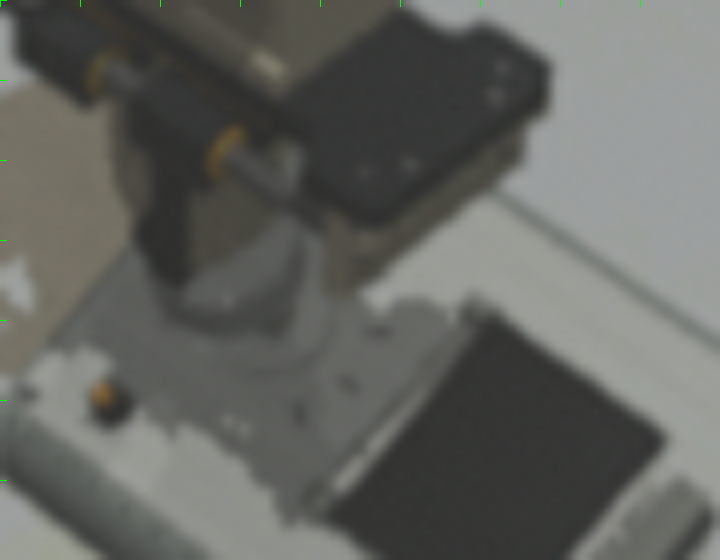

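Call:
arm_command --pt "1 0 0.4 0.2 0" --pt "1.9 -0.1 0.8 0.2 0" --pt "2 -0.1 0.9 0.2 0" --pt "2 -0.1 0.9 0.2 0" --pt "2 -0.1 0.9 0.2 0"

```text
time: 20.7
tool_pos: [624.8, 1.8, 295.3]
tcp_rot: [-0.261, 1.533, -0.027]
contact_force: [-0.2, 0.4, -0.5]
grip_width: 12.0
```

Run:
```python
from h import *; from loc import *
where();K(18);K(14);K(4)
```

```text
knob underside local [-3.11 66.02 22.31] F local [-0.3  0.4 -0.4] tilt n.tool [-0.899 -0.01  -0.437]
t 20.7 pos [624.8   1.8 295.3] jaw 103.37 w 12.0 F [-0.2  0.4 -0.5] tilt [ 0.0374 -0.001  -0.9993] -> shift cm [0.36 0.24 0.23] turn -0.18363352557670964
t 20.7 pos [624.8   1.8 295.3] jaw 103.37 w 12.0 F [-0.2  0.4 -0.5] tilt [ 0.0374 -0.001  -0.9993] -> shift cm [0.72 0.25 0.41] turn -0.18363352557670964
t 20.7 pos [624.8   1.8 295.3] jaw 103.37 w 12.0 F [-0.2  0.4 -0.5] tilt [ 0.0374 -0.001  -0.9993] -> shift cm [1.62 0.26 0.85] turn -0.18363352557670964
```

Call:
arm_command --pt "0 0.2 0.1 -0.1 0" --pt "0 0.2 0.1 -0.1 0" --pt "0 0.2 0.1 -0.1 0"

```text
time: 21.0
tool_pos: [625.3, 4.1, 295.6]
tcp_rot: [-0.264, 1.533, -0.028]
contact_force: [0.5, -0.3, -0.5]
grip_width: 11.8
```

Run:
```python
from h import *; from loc import *
where();cam('wrist','d2');where();cam('side','d2s');where();crop('d2s',315,185,90,70,8,'d2sa');crop('d2',235,220,170,110,4,'d2a')
K(14)
```

```text
knob underside local [-1.98 68.19 22.07] F local [ 0.1 -0.4 -0.6] tilt n.tool [-0.899 -0.009 -0.437]
knob underside local [-2.02 68.14 22.04] F local [-0.3  0.  -0.9] tilt n.tool [-0.899 -0.009 -0.437]
knob underside local [-2.09 68.11 22.  ] F local [ 0.2 -0.3 -0.8] tilt n.tool [-0.899 -0.009 -0.437]
t 21.1 pos [625.3   4.  295.5] jaw 103.48 w 11.7 F [ 0.6 -0.2 -0.6] tilt [ 0.0377 -0.0011 -0.9993] -> shift cm [0.74 0.04 0.3 ] turn -0.07484540722948907
```

View pics/d2a.png

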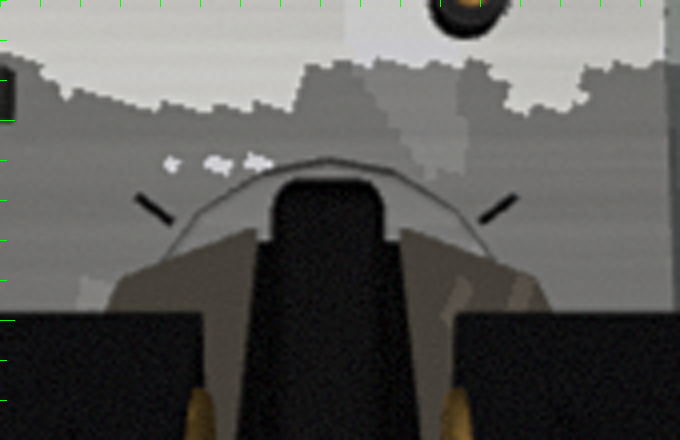

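View pics/d2sa.png

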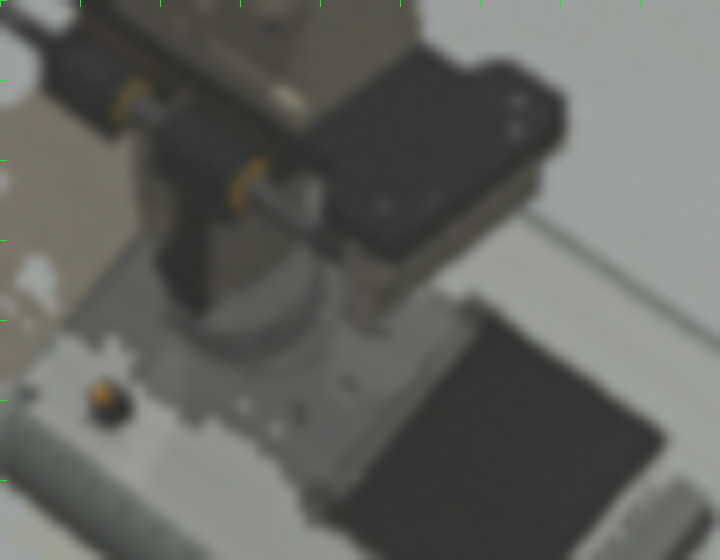

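Call:
arm_command --pt "0.2 0 0.1 -0.1 0" --pt "0.4 0 0.2 -0.1 0" --pt "0.6 0 0.25 -0.1 0" --pt "0.8 0 0.3 -0.1 0" --pt "0.8 0 0.3 -0.1 0"

```text
time: 21.6
tool_pos: [629.2, 4.7, 288.1]
tcp_rot: [-0.265, 1.53, -0.028]
contact_force: [4.2, 1.5, 1.3]
grip_width: 11.7
```

Run:
```python
from h import *; from loc import *
where();K(10);K(4)
```

```text
knob underside local [-1.51 67.76 13.42] F local [ 4.5  0.5 -0.9] tilt n.tool [-0.901 -0.009 -0.434]
t 21.6 pos [629.2   4.7 288.1] jaw 103.57 w 11.7 F [4.2 1.5 1.3] tilt [ 0.0407 -0.0011 -0.9992] -> shift cm [0.35 0.07 0.05] turn 0.017147448801367204
t 21.6 pos [629.2   4.7 288.1] jaw 103.57 w 11.7 F [4.2 1.5 1.3] tilt [ 0.0407 -0.0011 -0.9992] -> shift cm [0.9  0.07 0.31] turn 0.017147448801367204
```

Engaged 6.6 mm with no axial force. Push on along −n.

Call:
arm_command --pt "0.2 0 0.13 0 0" --pt "0.4 0 0.22 0 0" --pt "0.6 0 0.32 0 0" --pt "0.8 0 0.42 0 0" --pt "0.9 0 0.46 0 0" --pt "0.9 0 0.46 0 0"

```text
time: 22.2
tool_pos: [633.6, 5.7, 280.2]
tcp_rot: [-0.274, 1.531, -0.036]
contact_force: [-4.4, -1.2, 9.4]
grip_width: 11.6
```

Run:
```python
from h import *; from loc import *
where();K(4);cam('side','d3s');crop('d3s',315,185,90,70,8,'d3sa');cam('wrist','d3');crop('d3',235,220,170,110,4,'d3a')
```

```text
knob underside local [-1.4  67.64  4.35] F local [ 0.4 -0.1 10.4] tilt n.tool [-0.9   -0.009 -0.435]
t 22.2 pos [633.6   5.7 280.2] jaw 103.57 w 11.6 F [-4.4 -1.2  9.4] tilt [ 0.0398 -0.0014 -0.9992] -> shift cm [ 0.08  0.08 -0.09] turn 0.024348141359311626
```

View pics/d3a.png

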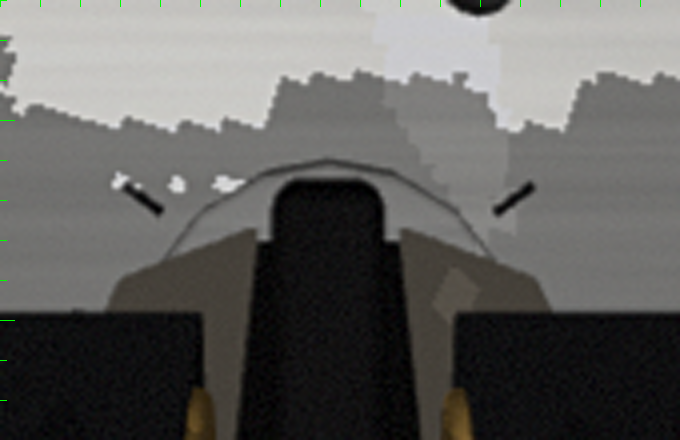

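View pics/d3sa.png

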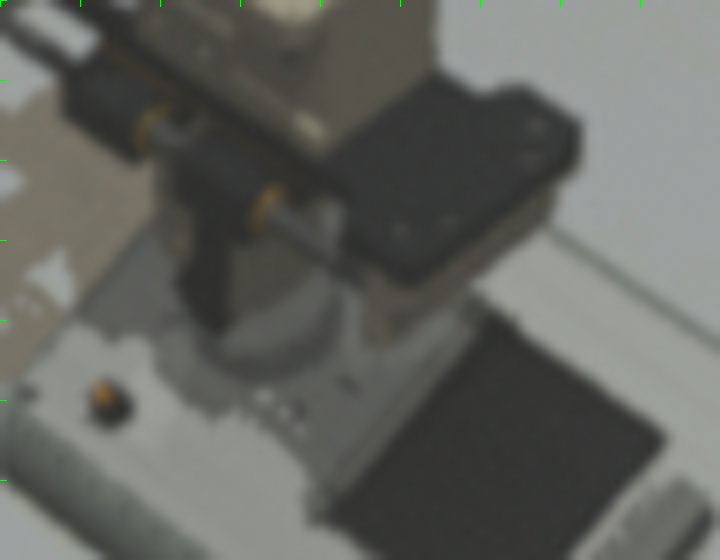

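At n = 4.35 with 10 N axial it's on the boss. One firmer press, then release.

Call:
arm_command --pt "0.1 0 0.05 0 0" --pt "0.25 0 0.12 0 0" --pt "0.25 0 0.12 0 0"

```text
time: 22.6
tool_pos: [633.9, 5.8, 279.7]
tcp_rot: [-0.295, 1.533, -0.057]
contact_force: [-9.4, -1.3, 17.0]
grip_width: 12.0
```

```bash
python3 -c "
from loc import *
where()"
```

```text
knob underside local [-1.81 67.68  3.88] F local [-0.4  0.9 19.4] tilt n.tool [-0.899 -0.009 -0.437]
```

Call:
arm_command --pt "-0.1 0 0 0 0.3" --pt "-0.1 0 0 0 0.3" --pt "-0.1 0 0 0 0.4" --pt "-2 0 0 0 0.4" --pt "-6 0 -1 0 0.4" --pt "-8 0 -1 0 0.4" --pt "-8 0 -1 0 0.4"

```text
time: 23.3
tool_pos: [621.7, 3.6, 362.3]
tcp_rot: [-0.303, 1.527, -0.066]
contact_force: [0.1, -0.9, -1.3]
grip_width: 36.7
```

Run:
```python
from h import *; from loc import *
cam('side','e1s');crop('e1s',305,185,135,120,5,'e1sa');cam('wrist','e1')
```

```text
(no output)
```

View pics/e1.png

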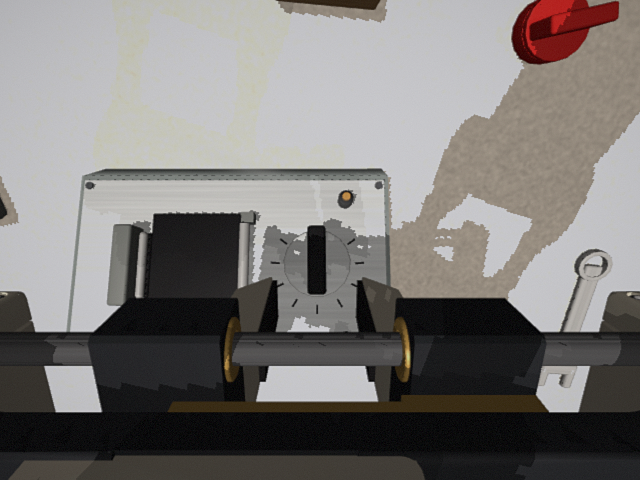

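View pics/e1sa.png

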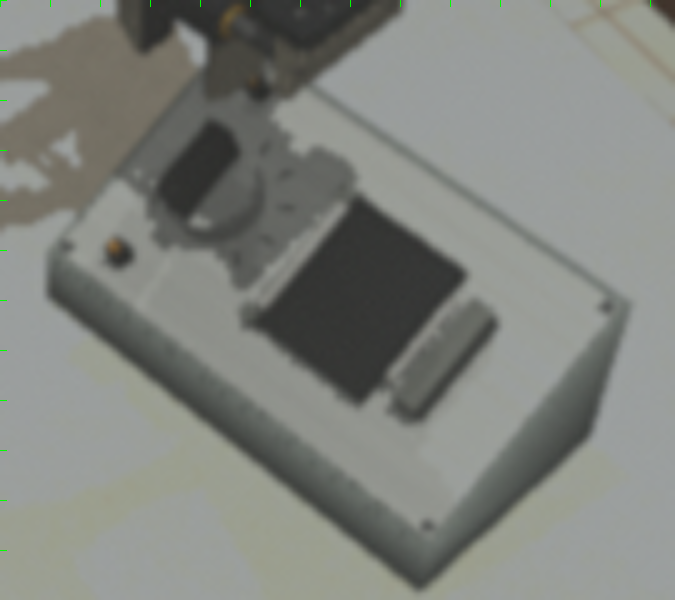

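Run:
```python
from h import *; from loc import *
w=C('e1'); im=cv2.imread('pics/e1.png'); s=5;x0,y0=140,200
im=cv2.resize(im[y0:y0+115,x0:x0+230],None,fx=3.4,fy=3.4,interpolation=cv2.INTER_CUBIC)
def poly(P,col):
    q=((w.proj(P)-[x0,y0]+.5)*3.4).astype(int); cv2.polylines(im,[q.reshape(-1,1,2)],True,col,1)
a=np.radians(np.arange(0,360,5))
U,Y=-2.6,68.4
for n,col in ((4,(0,255,0)),(8,(0,0,255))):
    poly(np.array([W([U+24*np.cos(t),Y+24*np.sin(t),n+24]) for t in a]),col)
    poly(np.array([W([U+i,Y+j,n+54]) for i,j in ((22,6),(22,-6),(-22,-6),(-22,6))]),col)
for th,col in ((0,(0,255,0)),(.1,(0,0,255))):
    c,sn=np.cos(th),np.sin(th)
    f=lambda u,r:W(H+[u,-r*c+2*sn,r*sn+2*c])
    poly(np.array([f(40,0),f(40,70),f(-40,70),f(-40,0)]),col)
cv2.imwrite('pics/e1o.png',im)
```

```text
(no output)
```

View pics/e1o.png

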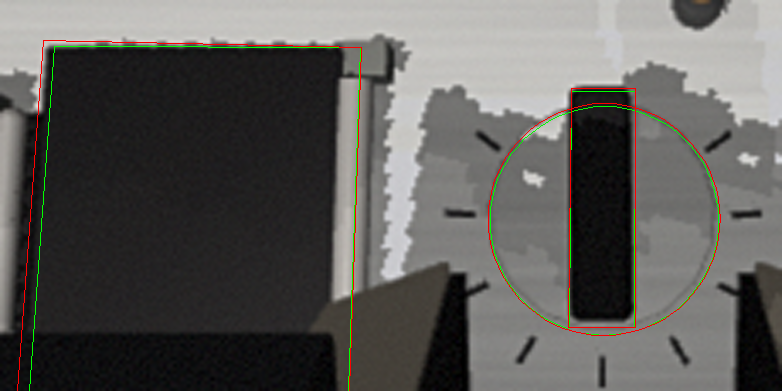

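Run:
```python
from h import *
import numpy as np
a=cv2.imread('pics/s1.png').astype(int);b=cam('side','e2s').astype(int)
for n,(x,y,w,h) in dict(bottle=(325,330,40,55),carton=(258,262,46,45),meter=(400,308,70,78),wrench=(275,158,60,36)).items():
    print(n,np.abs(a-b)[y:y+h,x:x+w].mean().round(2))
crop('e2s',255,150,110,50,6,'e2sa')
```

```text
bottle 9.08
carton 7.71
meter 8.49
wrench 28.28
```

View pics/e2s.png

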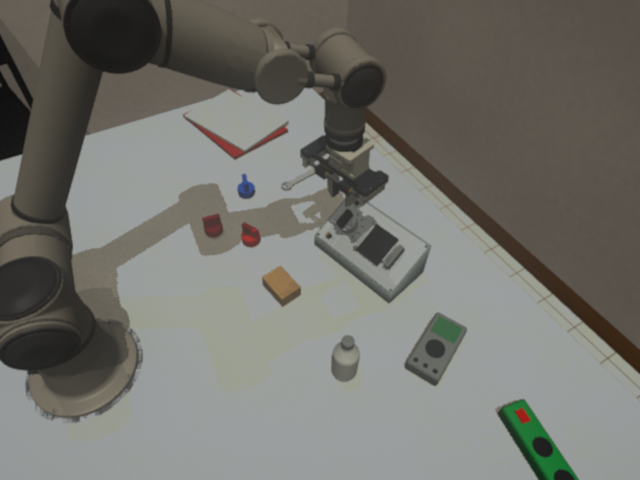

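The rest of the scene is unmoved (side view: bottle (345,358), carton (281,286), meter (436,348), wrench (300,178)). The overlay of the cover is a little ambiguous, so I'll press once more near its lip.

Run:
```python
from h import *; from loc import *
M=rpy(bot.get_obs()["tcp_rot"])
def tipc(y,n): return W(H+[0,y+19,n+4.5])-178*M[:,0]
for c in ((-60,60),(-60,12),(-60,4),(-60,0)): print(c);to(tipc(*c),103.55)
```

```text
(-60, 60)
t 23.45 pos [621.    3.7 357.6] jaw 103.6 w 36.7 F [ 0.4  0.8 -1.1] tilt [ 0.0351 -0.0019 -0.9994] -> shift cm [ 4.65 -9.7   0.01] turn 0.048185112251445616
(-60, 12)
t 23.45 pos [621.    3.7 357.6] jaw 103.6 w 36.7 F [ 0.4  0.8 -1.1] tilt [ 0.0351 -0.0019 -0.9994] -> shift cm [ 8.96 -9.66  2.12] turn 0.048185112251445616
(-60, 4)
t 23.45 pos [621.    3.7 357.6] jaw 103.6 w 36.7 F [ 0.4  0.8 -1.1] tilt [ 0.0351 -0.0019 -0.9994] -> shift cm [ 9.68 -9.66  2.47] turn 0.048185112251445616
(-60, 0)
t 23.45 pos [621.    3.7 357.6] jaw 103.6 w 36.7 F [ 0.4  0.8 -1.1] tilt [ 0.0351 -0.0019 -0.9994] -> shift cm [10.04 -9.65  2.64] turn 0.048185112251445616
```

Call:
arm_command --pt "0 -4 0 0 0" --pt "0 -9 0 0 0" --pt "0 -9.7 0 0 0" --pt "2 -9.7 0 0 0" --pt "4.6 -9.7 0 0 0" --pt "7 -9.7 1.1 0 0" --pt "8.9 -9.7 2.1 0 0" --pt "8.9 -9.7 2.1 0 0" --pt "8.9 -9.7 2.1 0 0" --pt "8.9 -9.7 2.1 0 0"

```text
time: 24.45
tool_pos: [667.2, -85.8, 271.1]
tcp_rot: [-0.295, 1.535, -0.058]
contact_force: [0.0, 0.9, 0.0]
grip_width: 0.3
```

Run:
```python
from h import *; from loc import *
M=rpy(bot.get_obs()["tcp_rot"])
def tipc(y,n): return W(H+[0,y+19,n+4.5])-178*M[:,0]
for c in ((-60,2),(-60,0)): print(c);to(tipc(*c),103.55)
```

```text
(-60, 2)
t 24.45 pos [667.2 -85.8 271.1] jaw 103.6 w 0.3 F [0.  0.9 0. ] tilt [ 0.0358 -0.0021 -0.9994] -> shift cm [1.04 0.05 0.45] turn 0.04529371660275672
(-60, 0)
t 24.45 pos [667.2 -85.8 271.1] jaw 103.6 w 0.3 F [0.  0.9 0. ] tilt [ 0.0358 -0.0021 -0.9994] -> shift cm [1.22 0.06 0.54] turn 0.04529371660275672
```

Call:
arm_command --pt "0.4 0 0.2 0 0" --pt "0.8 0 0.35 0 0" --pt "1.1 0 0.5 0 0" --pt "1.3 0 0.6 0 0" --pt "1.3 0 0.6 0 0"

```text
time: 24.95
tool_pos: [672.9, -84.7, 261.1]
tcp_rot: [-0.326, 1.535, -0.088]
contact_force: [-11.6, -0.1, 17.0]
grip_width: 0.4
```

Run:
```python
from h import *; from loc import *
o=bot.get_obs();M=rpy(o["tcp_rot"])
t=L(o["tool_pos"]+178*M[:,0])-H; print("tip corner y',n'",t[1]-19,t[2]-4.2,"F",E@o["contact_force"])
```

```text
tip corner y',n' -60.83924899432414 2.141274388224452 F [-1.98466367  2.65035034 20.27133418]
```

The cover meets a hard stop at n' = 2.1 mm (flat shut) at 20 N. Retract and take a last look.

Call:
arm_command --pt "-1 0 -0.5 0 0" --pt "-3 0 -1 0 0" --pt "-7 0 -1.5 0 0" --pt "-12 0 -2 0 0" --pt "-14 0 2 0 0" --pt "-14 0 2 0 0" --pt "-14 0 2 0 0" --pt "-14 0 2 0 0"

```text
time: 25.75
tool_pos: [686.8, -79.6, 399.9]
tcp_rot: [-0.314, 1.539, -0.076]
contact_force: [-0.1, -0.2, -0.6]
grip_width: 0.8
```

Run:
```python
from h import *
cam('wrist','f1');cam('top','f1t');o=bot.get_obs();print(o['time'],o['tool_pos'],o['contact_force'])
```

```text
25.85 [686.85710729 -79.75092071 400.17278379] [ 0.56336135  0.11780192 -0.15491653]
```

View pics/f1.png

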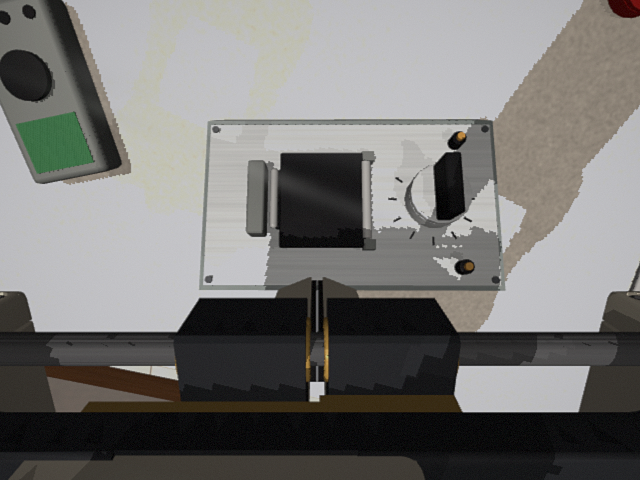

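The cover is flat under its catch (cols 280–363), and the knob is seated on its boss at (440,190). The arm is clear of everything, so I'm handing in.

```bash
python3 -c "
from plant import bot
print(bot.close_job())"
```

```text
the job is handed in; nothing more can be done
None
```

The cover is shut on its catch and the T-bar knob is fully home on the spindle. I handed the job in at about 26 s of the 51 s allowed; no verdict was reported.

**What I did:**
1. I swept the cover shut first and pressed it down with about 22 N.
2. I turned the spindle square to the panel with the jaws. The first grip slipped on the taper, so I did it a second time.
3. I picked the black and aluminium knob, tilted it 28° in the pads against the box's back edge, and trued it flat on the shut cover.
4. I slid the knob onto the spindle along its axis and pressed it down with about 19 N.

**Last checks:**
- **Knob:** its underside measured 3.9 mm over the panel under the 19 N press, against a boss height of 4 mm. In the last picture it looks square and seated.
- **Cover:** a second press of 20 N near the lip met a hard stop at the height of a shut cover. It stayed flat once released.
- **Disagreement:** an overlay of the shut cover on a camera image was about 1–2 pixels off, which is why I pressed it again. The fixed cameras and the wrist camera also differed by about 5 mm on where the box is, so I worked from the wrist camera.
- **Other objects:** the bottle, carton and meter look unmoved in the side view. The wrench does too, though the gripper hid part of it there. I did not look at a final top picture to confirm.

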